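# Switch off the load stand, add a slotted mass, switch it on again

## Robot

A 6-joint arm with a two-finger parallel gripper is mounted at the origin on a cart in front of the work surface, level with it; the furniture and walls round the work are solid. World frame = base frame: x ahead of the robot, y to its left, z up, the work surface at z = 0. Lengths are in m, angles in rad, forces in N, time in s.
With the tool pointing down it reaches from about 0.35 to 0.975 m from the base axis. Payload 4.9 kg.
Tool frame: the origin (TCP) lies at the very end of the fingers, on their centre line; the grasp point (between the pads) lies 19 mm behind it (ctrl.grasp_offset is the distance from the TCP to the grasp point, in m); y points along the fingers, z is the direction in which the jaws open and shut, and the axes are right-handed (so a half turn about y gives the same grasp; the last joint's range is limited). The gripper opens to 85 mm and grips with 20 to 120 N. Pads are 22 mm wide; open, the fingers measure 114 mm over their backs; the gripper's body (76 mm by 85 mm) begins 54 mm behind the grasp point. The pads swing forward as they close: fully open they stand 13 mm farther back than shut.
Start: joints at [1.06, 0.053, 1.613, -0, 1.476, -0.119], TCP at [0.239, 0.578, 0.231] pointing down, gripper open.
Joint ranges: [-3.01, 3.01], [-1.01, 2.22], [0.06, 2.58], [-1.02, 4.17], [0.09, 2.62], [-3.14, 3.14]. Speed limits (rad/s): [2.57, 2.57, 3.14, 3.14, 3.14, 3.14].

## Interface

Orientations are given as a rotation vector (axis times angle).
In Python, from station import ctrl, eyes, finish_job, find_in, regions_of, pinpoint gives the robot as it stands.
- The arm moves only by the tool play_rows, never from a script. Its argument "moves" is a list of rows, each an object of numbers: "x", "y", "z": the shift along the world's x, y, z in cm; "turn": the turn about the world's z in degrees; "jaw": the finger opening in cm, from 0 to 8.54. A call has 1 to 8 rows; each row shifts and turns the commanded pose from where the row before left it; what a row does not reach is not made up. A row lasts 1/12 s, in which the tool goes at most 41.7 mm and 7.16 degrees, less where a joint would pass 70% of its speed; a pose out of reach is approached as far as the arm can. A call is refused whole if a number of a shift passes 4.17 or a number of a turn 7.16, either way. A call with a gripper value outside its range is refused whole. The fingers move at their own pace and stop on an object; "squeeze" is the grip in N (left out, the last holds). Time passes only in rows, so rows that do not move let the fingers close. It gives the time, the measured TCP pose, the force and the opening at its end, in the units of the state.
- ctrl.get_obs(): the state, without advancing time (a new reading comes with each control period).
- eyes.get_image(name): name is "scene" or "top" or "wrist"; returns a dict with "img" (400x640x3 uint8, red, green, blue), "camera_matrix" (3x3 intrinsics, pixels), "cam_to_world" (4x4, takes a point from camera to world coordinates). Camera axes: x right, y up, looking along -z (the intrinsics and any distortion apply to the point x, -y, -z); pixel columns grow to the right and rows downward; lengths in m; the calibration is good to about 2 mm. A picture is of the moment at which its call begins. There is no depth.
- finish_job(): hands the job in, once; it reports no verdict.
Trained networks look in the newest picture that a camera, given by its name, has taken for a name from the list of things; names that differ only in an ending like _2 or _b are one class to them, and where a whole thing is asked for, a point or a joint stands for the part that bears it (a point fixed in the world has none). Each returns a list of dicts, best first, with "score" (0 to 1); they miss things now and then, are a little off and sometimes report something else, mostly with a low value. They report only what shows in the picture. A call takes as long as a camera call. They do not tell look-alikes from the thing itself.
- find_in(camera, query): "point" ([column, row] in pixels, amid what is visible of it).
- regions_of(camera, query): "pixels" (400x640 bool, what is visible of it) and "point" ([column, row] in pixels, amid what is visible of it).
- pinpoint(camera, query): "point" ([column, row] in pixels: a listed point, or the origin of a listed thing).
The state is a dict: "t": time; "q": joint angles; "dq": joint speeds; "effort": joint torques, N m; "tool_pos": TCP position; "tool_rot": TCP orientation; "contact_force": force on the tool from outside, world axes, zero at the start; "wrist_torque": the same for the moment, N m; "opening": finger opening in m.
Only numpy, scipy, OpenCV 4.12 (cv2) and the standard library are available. Lean on these libraries where they do the work, as an engineer would, in place of code of your own. Each camera call takes 0.05 s, during which the arm holds its last target.

## Task

Turn the red isolator handle to OFF, then draw the slotted mass with the orange lug out of its green parking bay by its rim and lay it flat on the clear bench, let go, and take it again by its lug. Slide its slot fully home round the hanger stem so that it lies flat on the mass already hanging there, with the two slots about a quarter turn or more apart, and let go. Only then turn the handle back to ON; leave the other things on the bench alone.

Things in the scene. Friction and masses are not known exactly. Their poses are not given: they have to be found in the camera images.
- isolator_handle (a joint): Red bar handle on top of a grey switch box; turns about a vertical axis. 0 = OFF stop (bar's white line points at the white square mark), 1.4 rad = ON stop (points at the green mark); grows as the handle turns clockwise seen from above. Snap action: a spring of up to 0.21 N m pushes it away from the middle (0.7) to the nearer stop. It starts ON. At value q the bar lies at yaw (box yaw + 0.7 - q).
- isolator: Fixed grey switch box 110 x 110 x 55 mm with a yellow top plate; origin at the centre of its underside, the handle's axis runs straight up through it. It stands left or right of the load stand.
- handle_grip (a point): Point on the handle's axis, in the middle of the red bar's height, 87 mm above the bench. The bar is 56 mm long, 14 mm thick and 34 mm tall (68 to 102 mm above the bench; a 34 mm round boss lies below it).
- load_disc: Loose slotted brass mass with an orange lug, 0.1 to 0.2 kg. Origin at the centre of the disc's underside, z up: disc 60 mm across, 12 mm thick. The slot, 13 mm wide and flared to 20 mm at the rim, runs from the rim at +x to 6.5 mm past the centre. Towards -x a steel neck (16 mm wide, 12 mm thick) leads to the lug: 30 mm long (x = -75 to -105 mm), 18 mm wide, 22 mm tall. It starts flat on the bench in the parking bay, slot towards the bay's -x, neck and lug under the hood.
- load_disc_slot (a point): Middle of the slot's mouth at the top of the rim of the load disc, 30 mm from its centre along +x.
- load_disc_lug (a point): Middle of the load disc's orange lug, 90 mm from its centre along -x, 11 mm above its underside.
- hung_disc: Loose slotted mass of the same shape with a black lug, already on the hanger. Origin at the centre of its underside, +x towards its slot, lug towards -x.
- hung_disc_slot (a point): Middle of the slot's mouth of the hung disc.
- hanger_seat (a point): Centre of the top of the hanger's round pan (46 mm across), 70 mm above the bench, on the axis of the stem. The stem, 8 mm in diameter, rises from here to a fixed overhead arm, so masses go on from the side only; with the hung disc in place the next one lies with its underside 12 mm above this point.
- load_stand: Fixed load stand; origin on the bench under the hanger stem. Grey base 210 x 130 x 14 mm from x = -60 to +150 mm; column 30 x 40 mm at x = +125 mm; overhead arm 20 mm wide at 218 to 240 mm height runs from the column to the stem. Its -x side faces the robot. The hanger is rigid in it.
- parking_bay: Fixed green sheet-metal hood 97 x 60 mm, 38 mm tall, open towards its -x, standing at x = +26 to +123 mm from its origin, which is the point on the bench where the parked disc's centre nominally lies. Inner width 48 mm, inner height 33 mm. The disc comes out along its -x; the lug is clear of it after about 85 mm.
- driver_blue: Bystander: screwdriver with a blue handle, 164 mm long.
- red_tape: Bystander: round red pocket tape, 70 mm across, 30 mm tall.
- calliper: Bystander: steel calliper, 230 x 81 mm, 8 mm tall, lying flat.
There are look-alikes about, which are no part of the job. Leave any pink look-alike of the load_disc alone. There is more than one size of the isolator; the job needs the largest.

How it is judged:
By the outcome, as a careful person would: the job done as asked, in the order asked, and still so for the second after the job is handed in, with the robot touching nothing.
It also fails if it takes over 72 s, if anything falls off the work surface, if the arm or the gripper's body presses on something with over 40 N, if the wrist force passes 120 N, or if a joint passes its speed limit or range.

## Working session

There is one attempt and no reset: what is moved stays moved. The work goes in short steps, Python scripts to look and compute and a tool call to move; the robot and the scene stay as the last step left them, time stands still between calls to the robot, and variables do not carry over. Pictures are saved under pics/ and viewed, and the job is handed in when it is done.

Besides the shell and the picture viewer there is one more tool, called as name(argument=value, ...), one argument or row to a line, values as JSON. play_rows: Moves the arm, as the interface text tells. Its arguments: {"type":"object","properties":{"moves":{"type":"array"},"squeeze":{"type":"number"}},"required":["moves"]}

```bash
mkdir -p pics; ls
python3 - <<'E'
from station import ctrl, eyes
import cv2
for n in ["scene","top","wrist"]:
    d=eyes.get_image(n); cv2.imwrite(f"pics/{n}0.png",d["img"][:,:,::-1]); print(n,d["camera_matrix"].tolist(),d["cam_to_world"].round(4).tolist(),[k for k in d])
o=ctrl.get_obs(); print(o, ctrl.grasp_offset)
E
```

```text
pics
scene [[509.46253075375716, 0.0, 323.1837860316749], [0.0, 509.46253075375716, 205.6906581879852], [0.0, 0.0, 1.0]] [[0.6863, 0.473, -0.5525, -0.2858], [-0.7273, 0.445, -0.5225, -0.792], [-0.0012, 0.7604, 0.6494, 1.0648], [0.0, 0.0, 0.0, 1.0]] ['img', 'camera_matrix', 'cam_to_world']
top [[474.6763665824963, 0.0, 326.080391087489], [0.0, 474.6763665824963, 198.07063432002957], [0.0, 0.0, 1.0]] [[-0.0276, 0.988, -0.1521, 0.327], [-0.9996, -0.0283, -0.0019, 0.0026], [-0.0062, 0.152, 0.9884, 1.6176], [0.0, 0.0, 0.0, 1.0]] ['img', 'camera_matrix', 'cam_to_world']
wrist [[286.7697148544713, 0.0, 315.80843544154544], [0.0, 286.7697148544713, 200.4467091015269], [0.0, 0.0, 1.0]] [[0.3824, -0.88, -0.2818, 0.166], [0.924, 0.3641, 0.1169, 0.6075], [-0.0003, -0.3051, 0.9523, 0.3722], [0.0, 0.0, 0.0, 1.0]] ['img', 'camera_matrix', 'cam_to_world']
{'t': 0.15, 'q': array([ 1.06000230e+00,  5.32164797e-02,  1.61398430e+00,  1.89346056e-05,
        1.47597474e+00, -1.18991625e-01]), 'dq': array([-0.00090688, -0.00356242, -0.00297252, -0.00195995,  0.00174859,
       -0.00118331]), 'effort': array([ 1.18241478e-03, -3.94243276e+01, -3.70721841e+01,  5.00919566e-05,
        4.65719932e-03,  8.94561481e-06]), 'tool_pos': array([0.23841234, 0.57722054, 0.23033504]), 'tool_rot': array([-1.55035783,  0.30783063, -0.30702805]), 'contact_force': array([-1.54774551, -0.17893435,  0.01380996]), 'wrist_torque': array([-0.02391363,  0.03167095, -0.03956007]), 'opening': 0.08526053326517677} 0.0187
```

View pics/scene0.png

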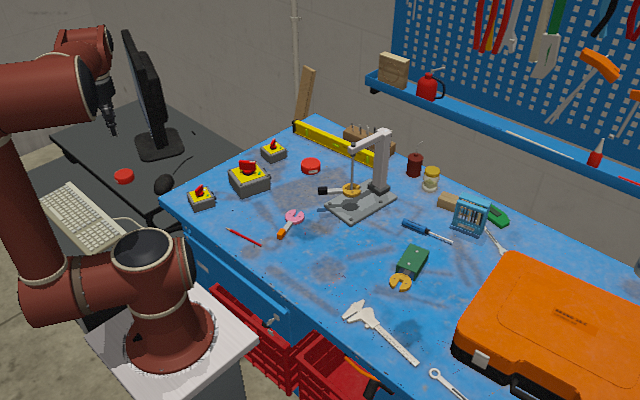

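View pics/top0.png

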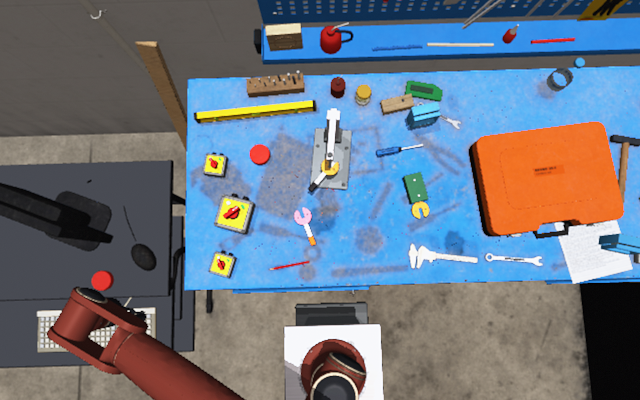

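View pics/wrist0.png

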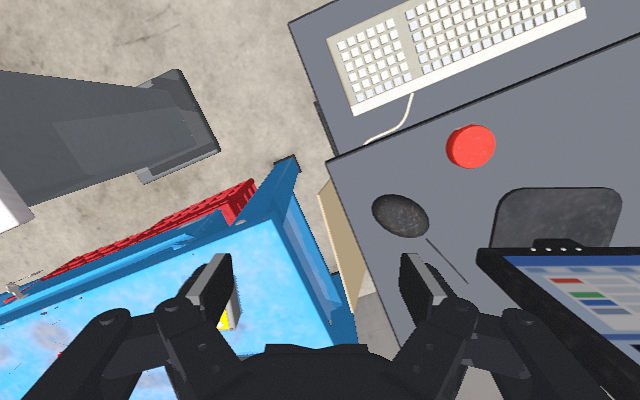

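The scene picture has three switch boxes at (201,200), (249,180) and (273,152). In the top picture they are at (222,264), (234,214) and (215,165), and the middle one looks largest. The brass disc in the green hood is at top (420,210). A pink look-alike lies at (305,225), and the stand is at about (330,165). Next I measure them.

```bash
cat > h.py <<'E'
import numpy as np, cv2
from station import ctrl, eyes, find_in, regions_of, pinpoint
def ray(d,p):
    K=d["camera_matrix"];M=d["cam_to_world"]
    v=np.array([(p[0]-K[0,2])/K[0,0],-(p[1]-K[1,2])/K[1,1],-1.])
    return M[:3,3],M[:3,:3]@v
def px(d,p,z):
    o,v=ray(d,p); return o+v*(z-o[2])/v[2]
def proj(d,P):
    K=d["camera_matrix"];M=d["cam_to_world"]
    c=M[:3,:3].T@(np.asarray(P,float)-M[:3,3])
    return np.array([K[0,0]*c[0]/-c[2]+K[0,2],K[1,1]*-c[1]/-c[2]+K[1,2]])
def tri(d1,p1,d2,p2):
    A=[];b=[]
    for d,p in((d1,p1),(d2,p2)):
        o,v=ray(d,p);v=v/np.linalg.norm(v);Q=np.eye(3)-np.outer(v,v);A.append(Q);b.append(Q@o)
    A=np.vstack(A);b=np.hstack(b);return np.linalg.lstsq(A,b,rcond=None)[0]
def crop(d,c,w,h,s,name):
    x0,y0=max(0,int(c[0]-w/2)),max(0,int(c[1]-h/2))
    im=d["img"][y0:y0+h,x0:x0+w,::-1]
    cv2.imwrite("pics/"+name,cv2.resize(im,None,fx=s,fy=s,interpolation=cv2.INTER_CUBIC)); print(name,"origin",x0,y0,"x",s)
E
python3 - <<'E'
from h import *
Z=dict(isolator=0,handle_grip=.087,load_disc=0,load_disc_slot=.012,hung_disc=.07,hung_disc_slot=.082,hanger_seat=.07,load_stand=0,parking_bay=0)
for cam in("top","scene"):
    d=eyes.get_image(cam)
    for q,z in Z.items():
        for r in pinpoint(cam,q)[:4]:
            print(cam,q,round(r["score"],2),np.round(r["point"],1),px(d,r["point"],z).round(4))
    if cam=="top":
        crop(d,(235,214),120,120,5,"iso_t.png");crop(d,(415,195),100,80,6,"disc_t.png");crop(d,(330,160),100,100,6,"st_t.png")
    else:
        crop(d,(240,175),130,100,6,"iso_s.png");crop(d,(405,265),100,80,6,"disc_s.png");crop(d,(360,180),130,120,6,"st_s.png")
E
```

```text
top isolator 0.96 [225.7 264.5] [0.3585 0.3511 0.    ]
top isolator 0.91 [215.9 168.1] [0.6926 0.3868 0.    ]
top isolator 0.76 [237.6 216.4] [0.521 0.311 0.   ]
top handle_grip 0.66 [233.1 212.3] [0.5244 0.309  0.087 ]
top handle_grip 0.49 [210.8 164.3] [0.6862 0.3831 0.087 ]
top handle_grip 0.44 [219.4 262.8] [0.3628 0.3526 0.087 ]
top handle_grip 0.3 [233.  215.8] [0.5129 0.3093 0.087 ]
top load_disc 0.56 [418.1 207.9] [ 0.5327 -0.3091  0.    ]
top load_disc 0.55 [301.7 219.9] [0.5027 0.0913 0.    ]
top load_disc_slot 0.58 [296.9 206.7] [0.5471 0.1061 0.012 ]
top load_disc_slot 0.54 [423.9 218.4] [ 0.4947 -0.3244  0.012 ]
top load_disc_slot 0.42 [420.8 210. ] [ 0.5237 -0.3156  0.012 ]
top hung_disc 0.68 [330.6 165.2] [ 0.6755 -0.0126  0.07  ]
top hung_disc 0.32 [422.6 220. ] [ 0.4835 -0.308   0.07  ]
top hung_disc_slot 0.87 [332.7 159.7] [ 0.6913 -0.0199  0.082 ]
top hung_disc_slot 0.68 [399.3 149.7] [ 0.7188 -0.2421  0.082 ]
top hanger_seat 0.8 [331.9 167.8] [ 0.6665 -0.0166  0.07  ]
top hanger_seat 0.64 [419.4 210. ] [ 0.5168 -0.2995  0.07  ]
top load_stand 0.7 [418.3 209.5] [ 0
[... 782 characters left out ...]
81 [293.9 218.1] [0.5138 0.0904 0.    ]
scene load_disc 0.67 [402.7 281.7] [ 0.5362 -0.314   0.    ]
scene load_disc_slot 0.87 [299.4 208.9] [0.547 0.099 0.012]
scene load_disc_slot 0.74 [398.3 285.4] [ 0.5083 -0.3186  0.012 ]
scene hung_disc 0.94 [350.7 191.5] [ 0.6685 -0.0073  0.07  ]
scene hung_disc_slot 0.77 [361.7 188.3] [ 0.6922 -0.0312  0.082 ]
scene hanger_seat 0.71 [352.1 191.1] [ 0.673  -0.0092  0.07  ]
scene hanger_seat 0.46 [402.5 283.8] [ 0.4761 -0.3492  0.07  ]
scene load_stand 0.61 [348.1 207.7] [ 6.676e-01 -2.000e-04  0.000e+00]
scene parking_bay 0.77 [399.1 285. ] [ 0.5199 -0.3139  0.    ]
iso_s.png origin 175 125 x 6
disc_s.png origin 355 225 x 6
st_s.png origin 295 120 x 6
```

View pics/iso_t.png

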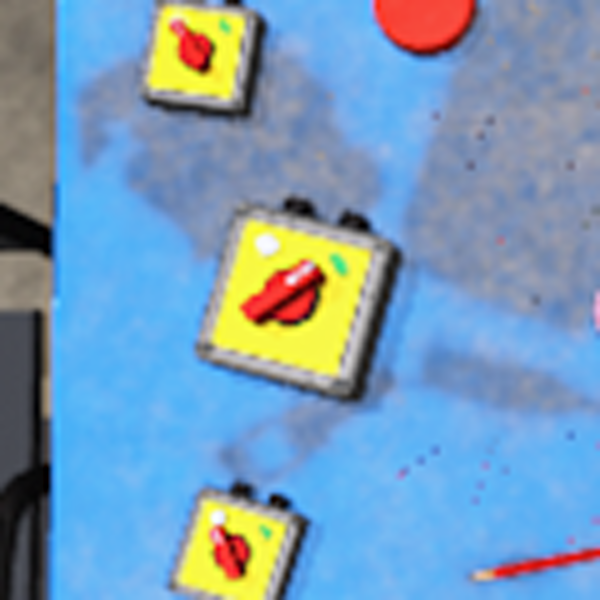

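View pics/disc_t.png

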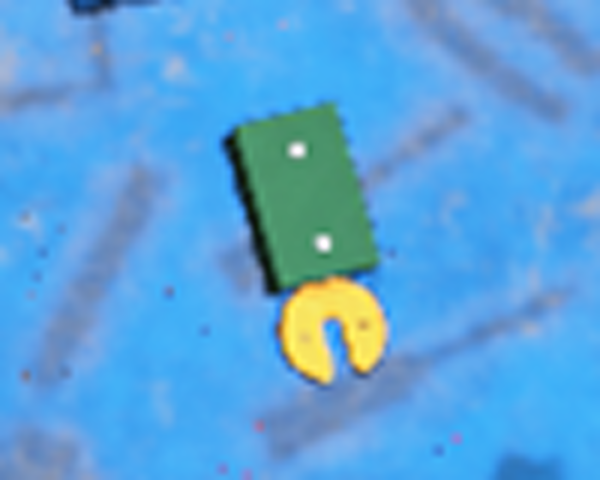

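View pics/st_t.png

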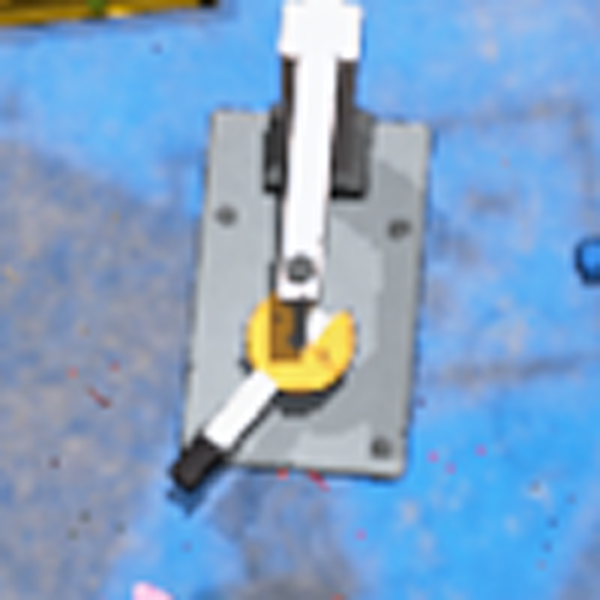

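View pics/st_s.png

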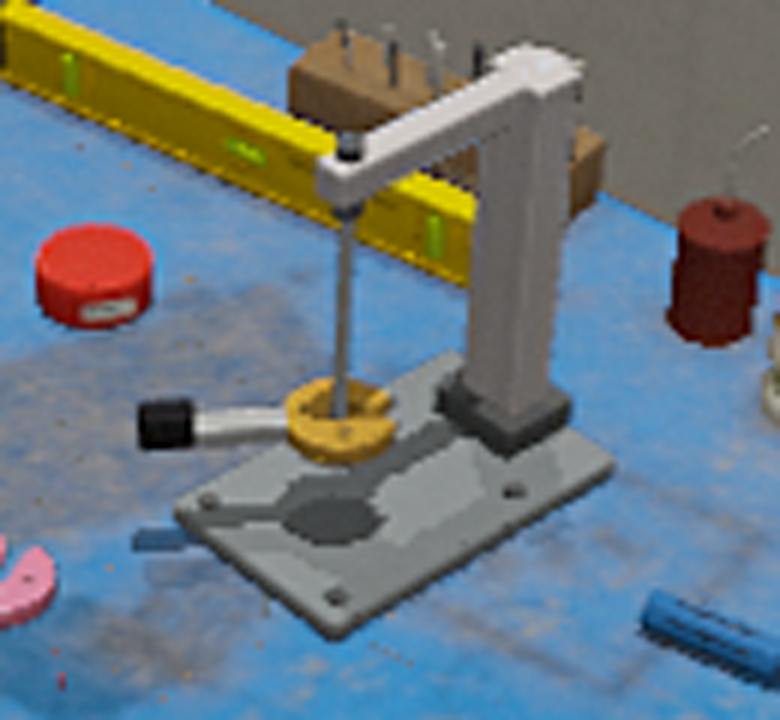

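View pics/disc_s.png

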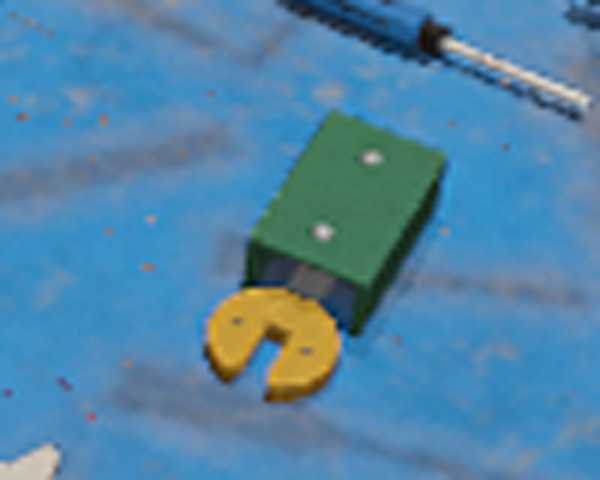

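View pics/iso_s.png

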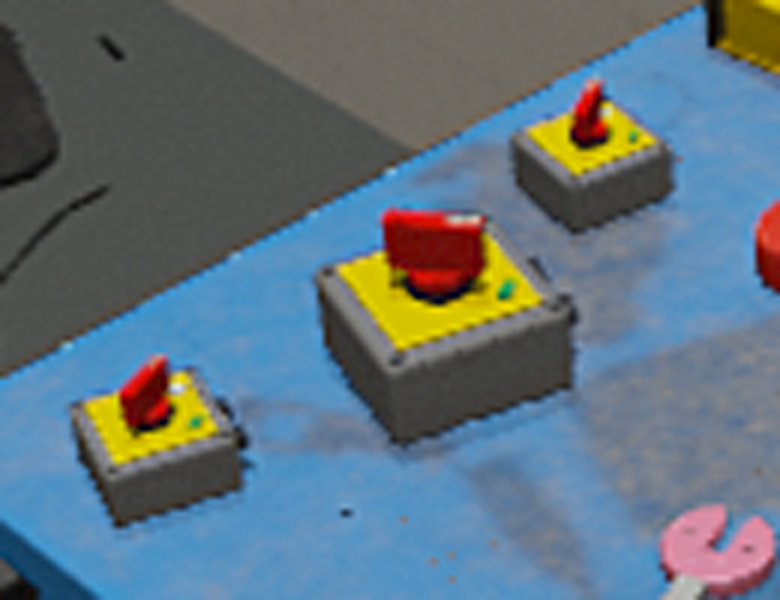

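Of the three switch boxes, at top (222,264), (234,214) and (215,165), the middle one at (234,214) is clearly the largest: about 33 px across against about 20 px. It fits the 110 mm box. Its bar's white line points at the green mark, so it is ON. In the stand crop the hung disc's black lug points to the lower left and its slot to the upper right. Next come the precise fits.

```bash
cat >> h.py <<'E'
def yaw_of(d,o):
    return 0
def hsv(d): return cv2.cvtColor(d["img"],cv2.COLOR_RGB2HSV)
def biggest(m,near,rad):
    n,l,s,c=cv2.connectedComponentsWithStats(m.astype(np.uint8))
    k=[(s[i,4],i) for i in range(1,n) if np.hypot(*(c[i]-near))<rad]
    return l==max(k)[1]
E
python3 - <<'E'
from h import *
from scipy.spatial.transform import Rotation as R
o=ctrl.get_obs(); M=R.from_rotvec(o["tool_rot"]).as_matrix(); print(M.round(3)); print("jaw yaw",np.degrees(np.arctan2(M[1,2],M[0,2])))
for cam,c in(("top",(234,214)),("scene",(249,180))):
    d=eyes.get_image(cam);H=hsv(d)
    m=(H[:,:,0]>24)&(H[:,:,0]<34)&(H[:,:,1]>150)&(H[:,:,2]>120)
    m=biggest(m,np.array(c),15)
    cnt=cv2.convexHull(np.argwhere(m)[:,::-1].astype(np.int32))[:,0]
    W=np.array([px(d,p,.056)[:2] for p in cnt],np.float32)*1000
    r=cv2.minAreaRect(W); print(cam,"plate",r)
    m=((H[:,:,0]<6)|(H[:,:,0]>174))&(H[:,:,1]>150)
    m=biggest(m,np.array(c)+(0,-8),15); pts=np.argwhere(m)[:,::-1]
    W=np.array([px(d,p,.1)[:2] for p in pts])*1000; print("bar",W.mean(0),len(pts))
    for i,(q) in enumerate(["load_disc","hung_disc"]):
        for r in regions_of(cam,q)[:3]: print(cam,q,r["score"],r["point"],r["pixels"].sum())
E
```

```text
[[ 0.924  0.     0.382]
 [-0.382  0.     0.924]
 [ 0.    -1.     0.   ]]
jaw yaw 67.5524221931121
top plate ((526.348876953125, 316.2451477050781), (84.14424896240234, 83.66690826416016), 74.29832458496094)
bar [519.50047512 311.17554586] 102
top load_disc 0.81 [304.8, 222.3] 323
top load_disc 0.5 [420.1, 209.5] 257
top load_disc 0.3 [334.3, 153.1] 2196
top hung_disc 0.69 [326.5, 171.8] 308
scene plate ((525.9074096679688, 318.3558349609375), (85.73844146728516, 85.48768615722656), 73.37897491455078)
bar [508.69311545 296.88599565] 172
scene load_disc 0.86 [403.6, 282.1] 255
scene load_disc 0.6 [289.7, 221.6] 377
scene hung_disc 0.68 [344.7, 185.5] 364
```

play_rows(
  moves=[
    {"x": 2.88,"y": -2.6,"turn": -4.2},
    {"x": 2.88,"y": -2.6,"turn": -4.2},
    {"x": 2.88,"y": -2.6,"turn": -4.2},
    {"x": 2.88,"y": -2.6,"turn": -4.2},
    {"x": 2.88,"y": -2.6,"turn": -4.2},
    {"x": 2.88,"y": -2.6,"turn": -4.2},
    {"x": 2.88,"y": -2.6,"turn": -4.2},
    {"x": 2.88,"y": -2.6,"turn": -4.1},
  ],
)

```text
invalid input
```

play_rows(
  moves=[
    {"x": 2.88,"y": -2.6},
    {"x": 2.88,"y": -2.6},
    {"z": -1},
    {"z": 0},
  ],
)

```text
invalid input
```

Run:
```python
from h import *
from scipy.spatial.transform import Rotation as R
d=eyes.get_image("wrist"); cv2.imwrite("pics/w1.png",d["img"][:,:,::-1])
o=ctrl.get_obs(); M=R.from_rotvec(o["tool_rot"]).as_matrix(); print(o["tool_pos"],"jaw yaw",np.degrees(np.arctan2(M[1,2],M[0,2])))
H=hsv(d)
m=(H[:,:,0]>24)&(H[:,:,0]<34)&(H[:,:,1]>150)&(H[:,:,2]>120)
cnt=cv2.convexHull(np.argwhere(m)[:,::-1].astype(np.int32))[:,0]
print(cv2.minAreaRect(np.array([px(d,p,.056)[:2] for p in cnt],np.float32)*1000))
```

```text
[0.2386434  0.57764193 0.23134183] jaw yaw 67.55398468806325
((369.6903991699219, 391.366943359375), (13.466362953186035, 31.6270809173584), 42.36310958862305)
```

Both move calls came back as "invalid input", and the pose is unchanged. I'll retry with every field present in each row.

play_rows(
  moves=[
    {"x": 2.88,"y": -2.6,"z": 0,"turn": -4.2,"jaw": 8.5},
    {"x": 2.88,"y": -2.6,"z": 0,"turn": -4.2,"jaw": 8.5},
    {"x": 2.88,"y": -2.6,"z": 0,"turn": -4.2,"jaw": 8.5},
    {"x": 2.88,"y": -2.6,"z": 0,"turn": -4.2,"jaw": 8.5},
    {"x": 2.88,"y": -2.6,"z": 0,"turn": -4.2,"jaw": 8.5},
    {"x": 2.88,"y": -2.6,"z": 0,"turn": -4.2,"jaw": 8.5},
    {"x": 2.88,"y": -2.6,"z": 0,"turn": -4.2,"jaw": 8.5},
    {"x": 2.88,"y": -2.6,"z": 0,"turn": -4.1,"jaw": 8.5},
  ],
)

```text
t: 2.17
tool_pos: [0.4702, 0.3682, 0.2315]
tool_rot: [-1.432, 0.764, -0.764]
contact_force: [0.2, 0.8, 0.2]
opening: 0.0847
```

play_rows(
  moves=[
    {"x": 2.8,"y": -2.5,"z": 0,"turn": 0,"jaw": 8.5},
    {"x": 2.8,"y": -2.6,"z": 0,"turn": 0,"jaw": 8.5},
    {"x": 0,"y": 0,"z": 0,"turn": 0,"jaw": 8.5},
  ],
)

```text
t: 2.42
tool_pos: [0.5292, 0.3141, 0.2313]
tool_rot: [-1.432, 0.764, -0.769]
contact_force: [0.3, -0.4, 0.9]
opening: 0.0851
```

Run:
```python
from h import *
from scipy.spatial.transform import Rotation as R
d=eyes.get_image("wrist"); cv2.imwrite("pics/w1.png",d["img"][:,:,::-1])
o=ctrl.get_obs(); M=R.from_rotvec(o["tool_rot"]).as_matrix(); print(o["tool_pos"],"jaw yaw",np.degrees(np.arctan2(M[1,2],M[0,2])))
H=hsv(d)
m=(H[:,:,0]>24)&(H[:,:,0]<34)&(H[:,:,1]>150)&(H[:,:,2]>120)
m=biggest(m,np.array([320,250]),200)
cnt=cv2.convexHull(np.argwhere(m)[:,::-1].astype(np.int32))[:,0]
print(cv2.minAreaRect(np.array([px(d,p,.056)[:2] for p in cnt],np.float32)*1000))
```

```text
[0.52714481 0.31616316 0.2311924 ] jaw yaw 33.76747224575705
((525.0486450195312, 318.1033630371094), (85.5615463256836, 85.5696029663086), 73.8272476196289)
```

View pics/w1.png

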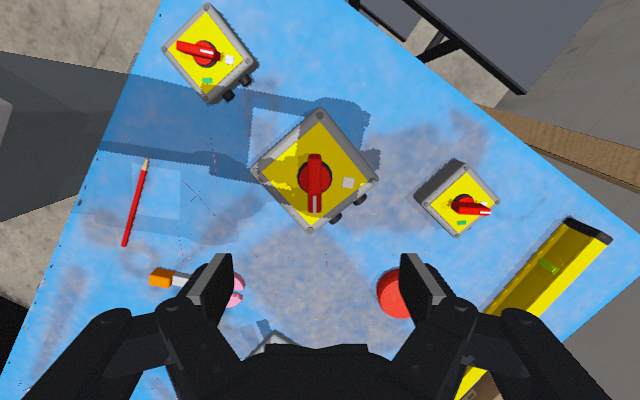

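The wrist view shows the largest box at (315,172), its bar upright between the jaws, at (0.525, 0.318). The other two boxes, at (210,50) and (460,205), are smaller. I'll go down and grip.

play_rows(
  moves=[
    {"x": -0.2,"y": 0.2,"z": -3,"turn": 0,"jaw": 8.5},
    {"x": 0,"y": 0,"z": -4,"turn": 0,"jaw": 8.5},
    {"x": 0,"y": 0,"z": -4,"turn": 0,"jaw": 6},
    {"x": 0,"y": 0,"z": -3,"turn": 0,"jaw": 4},
    {"x": 0,"y": 0,"z": -1.8,"turn": 0,"jaw": 1},
    {"x": 0,"y": 0,"z": 0,"turn": 0,"jaw": 0.5},
    {"x": 0,"y": 0,"z": 0,"turn": 0,"jaw": 0.5},
    {"x": 0,"y": 0,"z": 0,"turn": 0,"jaw": 0.5},
  ],
  squeeze=50,
)

```text
t: 3.13
tool_pos: [0.5227, 0.3215, 0.0743]
tool_rot: [-1.434, 0.761, -0.76]
contact_force: [-2.7, -1.1, -6.3]
opening: 0.013
```

play_rows(
  moves=[
    {"x": 0,"y": 0,"z": 0,"turn": 0,"jaw": 0.5},
    {"x": 0,"y": 0,"z": 0,"turn": 0,"jaw": 0.5},
  ],
)

```text
t: 3.3
tool_pos: [0.5227, 0.3214, 0.0742]
tool_rot: [-1.432, 0.762, -0.761]
contact_force: [-1.1, 2.6, -1.2]
opening: 0.0132
```

play_rows(
  moves=[
    {"x": 0,"y": 0,"z": 0,"turn": 5,"jaw": 0.5},
    {"x": 0,"y": 0,"z": 0,"turn": 6,"jaw": 0.5},
    {"x": 0,"y": 0,"z": 0,"turn": 6,"jaw": 0.5},
    {"x": 0,"y": 0,"z": 0,"turn": 6,"jaw": 0.5},
    {"x": 0,"y": 0,"z": 0,"turn": 6,"jaw": 0.5},
    {"x": 0,"y": 0,"z": 0,"turn": 6,"jaw": 0.5},
    {"x": 0,"y": 0,"z": 0,"turn": 6,"jaw": 0.5},
    {"x": 0,"y": 0,"z": 0,"turn": 6,"jaw": 0.5},
  ],
)

```text
t: 3.97
tool_pos: [0.5204, 0.3181, 0.0742]
tool_rot: [-1.575, 0.124, -0.113]
contact_force: [-11.5, -12.3, 8.8]
opening: 0.0132
```

play_rows(
  moves=[
    {"x": 0,"y": 0,"z": 0,"turn": 6,"jaw": 0.5},
    {"x": 0,"y": 0,"z": 0,"turn": 6,"jaw": 0.5},
    {"x": 0,"y": 0,"z": 0,"turn": 6,"jaw": 0.5},
    {"x": 0,"y": 0,"z": 0,"turn": 6,"jaw": 0.5},
    {"x": 0,"y": 0,"z": 0,"turn": 6,"jaw": 0.5},
    {"x": 0,"y": 0,"z": 0,"turn": 2,"jaw": 0.5},
    {"x": 0,"y": 0,"z": 0,"turn": 0,"jaw": 0.5},
  ],
)

```text
t: 4.55
tool_pos: [0.5207, 0.3154, 0.0742]
tool_rot: [-1.558, -0.31, 0.326]
contact_force: [-12.2, -19.8, 11.5]
opening: 0.0129
```

```bash
cat >> h.py <<'E'
from scipy.spatial.transform import Rotation as R
def st():
    o=ctrl.get_obs(); M=R.from_rotvec(o["tool_rot"]).as_matrix(); print(round(o["t"],2),o["tool_pos"].round(4),"jaw yaw",np.degrees(np.arctan2(M[1,2],M[0,2])).round(2),"open",o["opening"].round(4),"F",o["contact_force"].round(1),"T",o["wrist_torque"].round(2),"q",o["q"].round(2)); return o
E
python3 -c "
from h import *
st()"
```

```text
Traceback (most recent call last):
  File "h.py", line 31, in st
    o=ctrl.get_obs(); M=R.from_rotvec(o["tool_rot"]).as_matrix(); print(round(o["t"],2),o["tool_pos"].round(4),"jaw yaw",np.degrees(np.arctan2(M[1,2],M[0,2])).round(2),"open",o["opening"].round(4),"F",o["contact_force"].round(1),"T",o["wrist_torque"].round(2),"q",o["q"].round(2)); return o
                                                                                                                                                                               ^^^^^^^^^^^^^^^^^^
AttributeError: 'float' object has no attribute 'round'
```

play_rows(
  moves=[
    {"x": 0,"y": 0,"z": 0,"turn": 1.5,"jaw": 0.5},
    {"x": 0,"y": 0,"z": 0,"turn": 0,"jaw": 4},
    {"x": 0,"y": 0,"z": 0,"turn": 0,"jaw": 6},
    {"x": 0,"y": 0,"z": 1,"turn": 0,"jaw": 8},
    {"x": 0,"y": 0,"z": 3,"turn": 0,"jaw": 8.5},
    {"x": 0,"y": 0,"z": 4,"turn": 0,"jaw": 8.5},
    {"x": 0,"y": 0,"z": 4,"turn": 0,"jaw": 8.5},
    {"x": 0,"y": 0,"z": 2,"turn": 0,"jaw": 8.5},
  ],
)

```text
t: 5.22
tool_pos: [0.5254, 0.3222, 0.2215]
tool_rot: [-1.542, -0.345, 0.328]
contact_force: [1.2, 0.1, 1.8]
opening: 0.0849
```

```bash
sed -i 's/o\["opening"\].round(4)/round(o["opening"],4)/' h.py
python3 - <<'E'
from h import *
st()
d=eyes.get_image("wrist"); crop(d,(315,180),200,150,4,"w2.png")
d=eyes.get_image("scene"); crop(d,(255,180),130,100,4,"s2.png")
d=eyes.get_image("top"); crop(d,(420,200),60,50,4,"t2.png")
E
```

```text
5.22 [0.5254 0.3222 0.2215] jaw yaw 114.59 open 0.0849 F [1.2 0.1 1.8] T [-0.02 -0.03  0.03] q [ 0.43  0.03  1.65  0.    1.45 -1.57]
w2.png origin 215 105 x 4
s2.png origin 190 130 x 4
t2.png origin 390 175 x 4
```

View pics/w2.png

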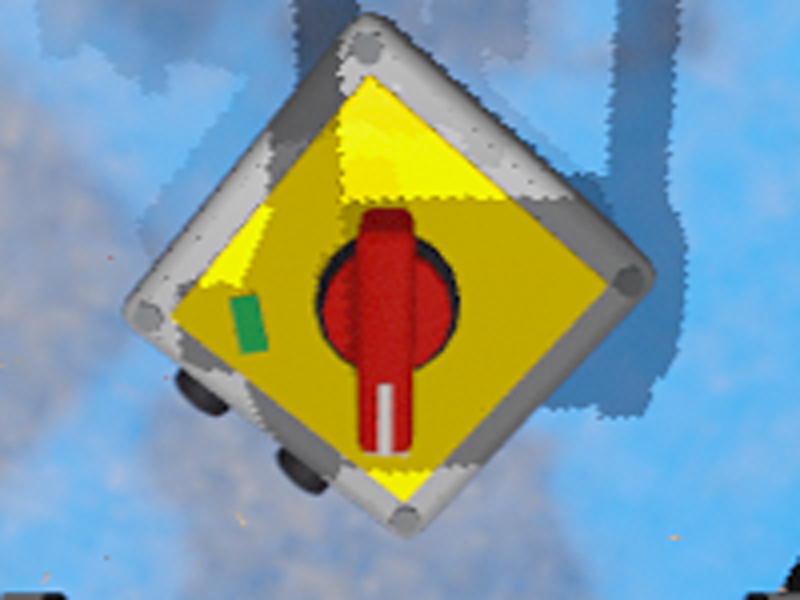

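The bar's white line now points to the corner with the white mark (hidden under the bar, at about (385,470)), and the green mark at (250,322) is off to the side. The handle is OFF. Now to the disc.

play_rows(
  moves=[
    {"x": -0.5,"y": -4,"z": 0,"turn": -1,"jaw": 8.5},
    {"x": -1,"y": -4,"z": 0,"turn": -1,"jaw": 8.5},
    {"x": -1,"y": -4,"z": 0,"turn": -1,"jaw": 8.5},
    {"x": -1,"y": -4,"z": 0,"turn": -1,"jaw": 8.5},
    {"x": -0.5,"y": -4,"z": 0,"turn": -1,"jaw": 8.5},
    {"x": 0,"y": -4,"z": 0,"turn": -1,"jaw": 8.5},
    {"x": 0,"y": -4,"z": 0,"turn": -1,"jaw": 8.5},
    {"x": 0,"y": -4,"z": 0,"turn": -1,"jaw": 8.5},
  ],
)

```text
t: 6.03
tool_pos: [0.4818, -0.0008, 0.212]
tool_rot: [-1.558, -0.225, 0.228]
contact_force: [0.8, 0.6, -0.7]
opening: 0.0848
```

play_rows(
  moves=[
    {"x": 0,"y": -4,"z": 0,"turn": -1,"jaw": 8.5},
    {"x": 0,"y": -4,"z": 0,"turn": 0,"jaw": 8.5},
    {"x": 0.5,"y": -4,"z": 0,"turn": 0,"jaw": 8.5},
    {"x": 1,"y": -4,"z": 0,"turn": 0,"jaw": 8.5},
    {"x": 1,"y": -4,"z": 0,"turn": 0,"jaw": 8.5},
    {"x": 1,"y": -4,"z": 0,"turn": 0,"jaw": 8.5},
    {"x": 0.4,"y": -3,"z": 0,"turn": 0,"jaw": 8.5},
    {"x": 0,"y": 0,"z": 0,"turn": 0,"jaw": 8.5},
  ],
)

```text
t: 6.7
tool_pos: [0.5215, -0.274, 0.2115]
tool_rot: [-1.561, -0.208, 0.211]
contact_force: [-0.2, 0.4, -0.7]
opening: 0.0851
```

Run:
```python
from h import *
st()
d=eyes.get_image("wrist"); cv2.imwrite("pics/w3.png",d["img"][:,:,::-1])
for q,z in dict(load_disc=0,load_disc_slot=.012,parking_bay=0).items():
    for r in pinpoint("wrist",q)[:3]: print(q,round(r["score"],2),np.round(r["point"],1),px(d,r["point"],z).round(4))
```

```text
6.7 [ 0.5215 -0.274   0.2115] jaw yaw 105.28 open 0.0851 F [-0.2  0.4 -0.7] T [ 0.02  0.02 -0.02] q [-0.61 -0.02  1.72 -0.    1.44 -2.45]
load_disc 0.94 [286.8 170.9] [ 0.5269 -0.3094  0.    ]
load_disc 0.73 [574.1 237.8] [0.5143 0.0868 0.    ]
load_disc_slot 0.95 [286.9 147.2] [ 0.4965 -0.3154  0.012 ]
load_disc_slot 0.78 [580.8 263.7] [0.5437 0.1028 0.012 ]
```

View pics/w3.png

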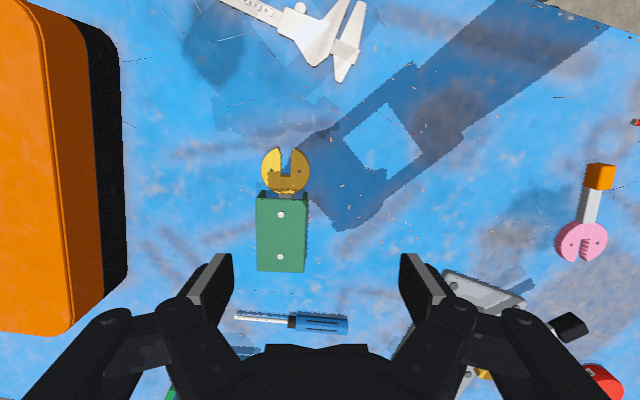

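Run:
```python
from h import *
st()
for cam,n in(("wrist",(282,235)),("top",(416,187))):
    d=eyes.get_image(cam);H=hsv(d)
    if cam=="wrist": crop(d,(285,200),120,160,4,"w3c.png")
    m=(H[:,:,0]>60)&(H[:,:,0]<90)&(H[:,:,1]>100)&(H[:,:,2]>70); m=biggest(m,np.array(n),25)
    c,_=cv2.findContours(m.astype(np.uint8),cv2.RETR_EXTERNAL,cv2.CHAIN_APPROX_NONE); c=c[0][:,0]
    r=cv2.minAreaRect(np.array([px(d,p,.038)[:2] for p in c],np.float32)*1000); print(cam,"hood",r)
    m=(H[:,:,0]>15)&(H[:,:,0]<32)&(H[:,:,1]>90)&(H[:,:,2]>60); m=biggest(m,np.array((286,170) if cam=="wrist" else (420,210)),25)
    c=cv2.convexHull(np.argwhere(m)[:,::-1].astype(np.int32))[:,0]
    W=np.array([px(d,p,.006)[:2] for p in c],np.float32)*1000; print("disc",cv2.minEnclosingCircle(W))
```

```text
6.9 [ 0.5216 -0.2683  0.2121] jaw yaw 105.59 open 0.0847 F [-0.7  1.   0.2] T [ 0.01  0.03 -0.01] q [-0.6  -0.02  1.72  0.    1.45 -2.44]
w3c.png origin 225 120 x 4
wrist hood ((597.810546875, -296.1807556152344), (96.11259460449219, 59.384090423583984), 12.596946716308594)
disc ((525.6375122070312, -311.56256103515625), 30.557573318481445)
top hood ((621.9033813476562, -271.17083740234375), (30.692445755004883, 56.542518615722656), 71.95963287353516)
disc ((519.9363403320312, -303.1791076660156), 20.236541748046875)
```

View pics/w3c.png

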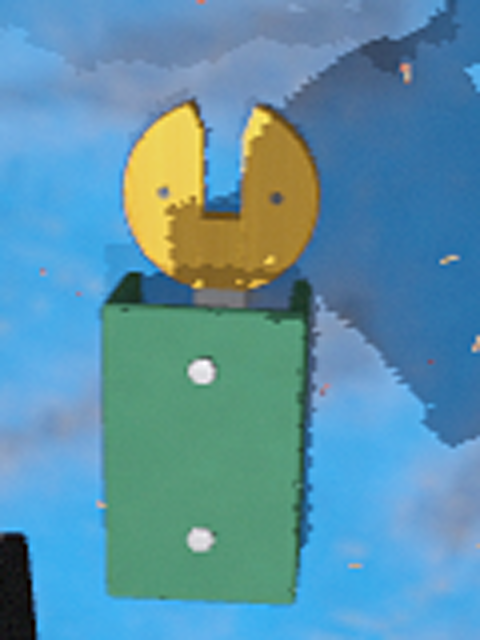

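The hood fit gives yaw 12.6° and bay origin (0.525, -0.312). The disc circle fit gives (0.5256, -0.3116) with r = 30.6 mm, so the two agree. The brass disc in the green bay at wrist (286,171) is the real one; the pink one at (582,242) lies free. I'll align and go down.

play_rows(
  moves=[
    {"x": 0.3,"y": -2.2,"z": -1,"turn": -1.5,"jaw": 8.5},
    {"x": 0.1,"y": -2.2,"z": -2,"turn": -1.5,"jaw": 8.5},
    {"x": 0,"y": 0,"z": -3,"turn": 0,"jaw": 8.5},
    {"x": 0,"y": 0,"z": -3,"turn": 0,"jaw": 8.5},
    {"x": 0,"y": 0,"z": -3,"turn": 0,"jaw": 8.5},
    {"x": 0,"y": 0,"z": 0,"turn": 0,"jaw": 8.5},
  ],
)

```text
t: 7.5
tool_pos: [0.5222, -0.3092, 0.086]
tool_rot: [-1.555, -0.166, 0.18]
contact_force: [-0.4, -0.0, -0.6]
opening: 0.0851
```

Run:
```python
from h import *
st()
d=eyes.get_image("wrist"); cv2.imwrite("pics/w4.png",d["img"][:,:,::-1]); H=hsv(d)
m=(H[:,:,0]>15)&(H[:,:,0]<32)&(H[:,:,1]>90)&(H[:,:,2]>60)
m=biggest(m,np.array((315,220)),100)
c=cv2.convexHull(np.argwhere(m)[:,::-1].astype(np.int32))[:,0]
W=np.array([px(d,p,.006)[:2] for p in c],np.float32)*1000; print("disc",cv2.minEnclosingCircle(W))
```

```text
7.5 [ 0.5222 -0.3092  0.086 ] jaw yaw 102.63 open 0.0851 F [-0.4 -0.  -0.6] T [0.06 0.04 0.03] q [-0.66  0.15  1.76  0.    1.24 -2.45]
disc ((525.8705444335938, -311.59906005859375), 31.394039154052734)
```

View pics/w4.png

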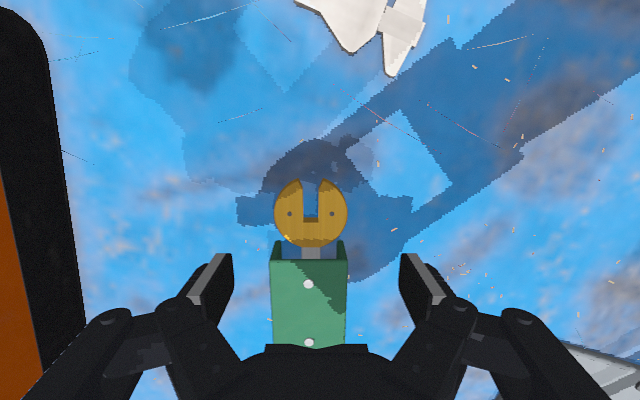

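play_rows(
  moves=[
    {"x": 0.3,"y": -0.2,"z": -3,"turn": 0,"jaw": 8.5},
    {"x": 0,"y": 0,"z": -3,"turn": 0,"jaw": 8.5},
    {"x": 0,"y": 0,"z": -2,"turn": 0,"jaw": 8},
    {"x": 0,"y": 0,"z": -0.4,"turn": 0,"jaw": 7},
    {"x": 0,"y": 0,"z": 0,"turn": 0,"jaw": 6.5},
    {"x": 0,"y": 0,"z": 0,"turn": 0,"jaw": 6.5},
  ],
  squeeze=35,
)

```text
t: 8.05
tool_pos: [0.5307, -0.3161, 0.012]
tool_rot: [-1.567, -0.175, 0.17]
contact_force: [0.8, -0.2, 0.9]
opening: 0.0654
```

Run:
```python
from h import *
st()
d=eyes.get_image("wrist"); crop(d,(320,240),240,180,3,"w5.png")
```

```text
8.05 [ 0.5307 -0.3161  0.012 ] jaw yaw 102.59 open 0.0654 F [ 0.8 -0.2  0.9] T [-0.03  0.05  0.02] q [-0.66  0.26  1.77  0.    1.1  -2.45]
w5.png origin 200 150 x 3
```

View pics/w5.png

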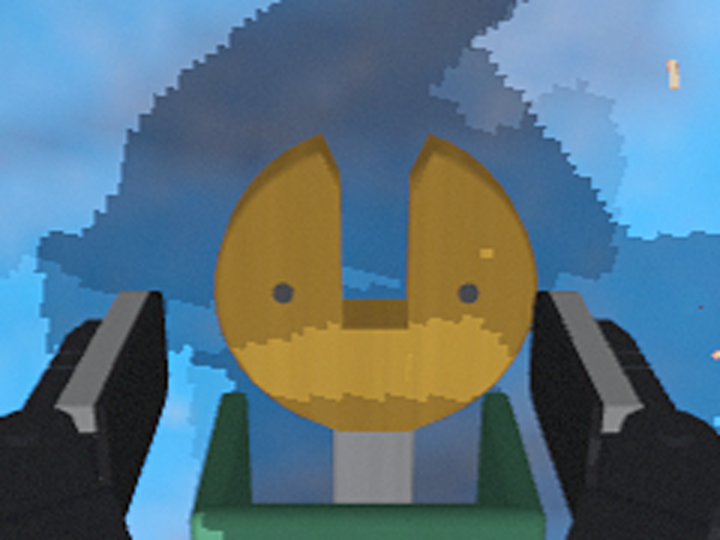

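play_rows(
  moves=[
    {"x": -0.4,"y": 0.45,"z": 0,"turn": 0,"jaw": 6.9},
    {"x": 0,"y": 0,"z": 0,"turn": 0,"jaw": 6.9},
    {"x": 0,"y": 0,"z": -0.6,"turn": 0,"jaw": 6.9},
    {"x": 0,"y": 0,"z": -0.5,"turn": 0,"jaw": 6.9},
    {"x": 0,"y": 0,"z": 0,"turn": 0,"jaw": 6.9},
    {"x": 0,"y": 0,"z": 0,"turn": 0,"jaw": 6.9},
  ],
)

```text
t: 8.6
tool_pos: [0.5245, -0.3105, -0.0025]
tool_rot: [-1.563, -0.171, 0.173]
contact_force: [0.1, 0.5, -0.1]
opening: 0.0686
```

Run:
```python
from h import *
st()
d=eyes.get_image("wrist"); crop(d,(320,240),240,180,3,"w6.png")
```

```text
8.6 [ 0.5245 -0.3105 -0.0025] jaw yaw 102.55 open 0.0686 F [ 0.1  0.5 -0.1] T [-0.04 -0.03  0.01] q [-0.66  0.27  1.79  0.    1.08 -2.45]
w6.png origin 200 150 x 3
```

View pics/w6.png

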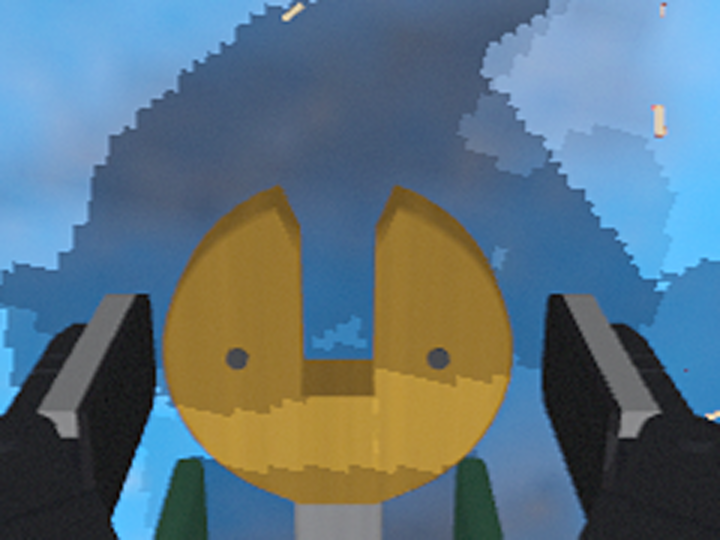

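play_rows(
  moves=[
    {"x": 0,"y": 0,"z": 0.1,"turn": 0,"jaw": 6.2},
    {"x": 0,"y": 0,"z": 0,"turn": 0,"jaw": 5.6},
    {"x": 0,"y": 0,"z": 0,"turn": 0,"jaw": 5},
    {"x": 0,"y": 0,"z": 0,"turn": 0,"jaw": 5},
  ],
)

```text
t: 8.98
tool_pos: [0.5255, -0.3113, -0.0002]
tool_rot: [-1.565, -0.173, 0.171]
contact_force: [0.2, 0.0, 2.0]
opening: 0.0577
```

Run:
```python
from h import *
st()
d=eyes.get_image("wrist"); crop(d,(320,240),240,180,3,"w7.png")
```

```text
8.98 [ 5.255e-01 -3.113e-01 -2.000e-04] jaw yaw 102.54 open 0.0577 F [0.2 0.  2. ] T [-0.02  0.03 -0.02] q [-0.66  0.27  1.79 -0.    1.08 -2.45]
w7.png origin 200 150 x 3
```

View pics/w7.png

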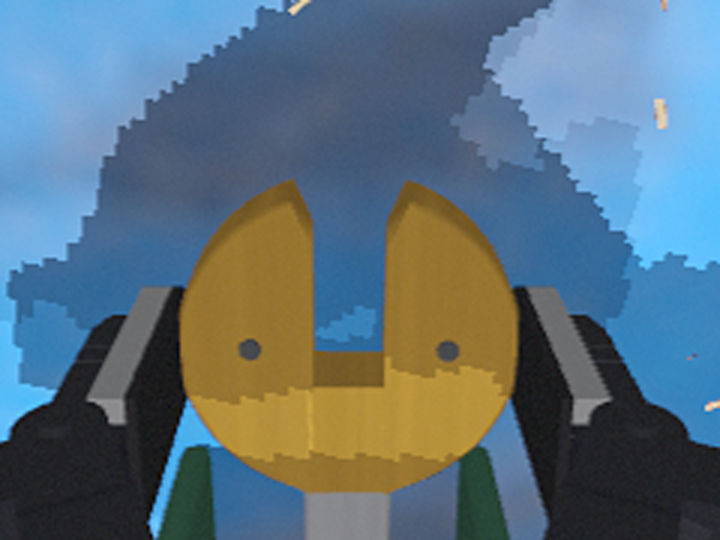

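The rim is gripped: the reading stays at 57.7 mm though 50 mm was commanded, and the disc is centred at crop (348,340). Before pulling, I check how near the calliper lies to the path.

Run:
```python
from h import *
d=eyes.get_image("top")
r=regions_of("top","calliper")[0]; print(r["score"],r["point"])
p=np.argwhere(r["pixels"])[:,::-1]; W=np.array([px(d,q,.004)[:2] for q in p])
a=np.radians(12.6);u=np.array([np.cos(a),np.sin(a)]);v=np.array([-u[1],u[0]])
c=np.array([.5256,-.3116]); X=(W-c)@u;Y=(W-c)@v
for lo in np.arange(-.06,.07,.02):
    s=(Y>=lo)&(Y<lo+.02); print(round(lo,2),X[s].max().round(3) if s.any() else None)
```

```text
0.81 [448.9, 258.9]
-0.06 -0.169
-0.04 -0.16
-0.02 -0.149
0.0 -0.146
0.02 None
0.04 None
0.06 None
```

play_rows(
  moves=[
    {"x": -0.5,"y": -0.11,"z": 0,"turn": 0,"jaw": 5},
    {"x": -1.1,"y": -0.25,"z": 0,"turn": 0,"jaw": 5},
    {"x": -1.3,"y": -0.29,"z": 0,"turn": 0,"jaw": 5},
    {"x": -1.3,"y": -0.29,"z": 0,"turn": 0,"jaw": 5},
    {"x": -1.3,"y": -0.29,"z": 0,"turn": 0,"jaw": 5},
    {"x": -1.3,"y": -0.29,"z": 0,"turn": 0,"jaw": 5},
    {"x": -1.2,"y": -0.27,"z": 0,"turn": 0,"jaw": 5},
    {"x": -0.8,"y": -0.17,"z": 0,"turn": 0,"jaw": 5},
  ],
)

```text
t: 9.8
tool_pos: [0.4357, -0.3311, -0.0002]
tool_rot: [-1.565, -0.172, 0.171]
contact_force: [3.5, 0.5, 5.1]
opening: 0.0584
```

Run:
```python
from h import *
st()
d=eyes.get_image("wrist"); cv2.imwrite("pics/w8.png",d["img"][:,:,::-1])
d=eyes.get_image("scene"); crop(d,(390,280),160,120,4,"s8.png")
```

```text
9.8 [ 4.357e-01 -3.311e-01 -2.000e-04] jaw yaw 102.49 open 0.0584 F [3.5 0.5 5.1] T [ 0.2  -0.49 -0.04] q [-0.79  0.13  1.95  0.    1.06 -2.57]
s8.png origin 310 220 x 4
```

View pics/w8.png

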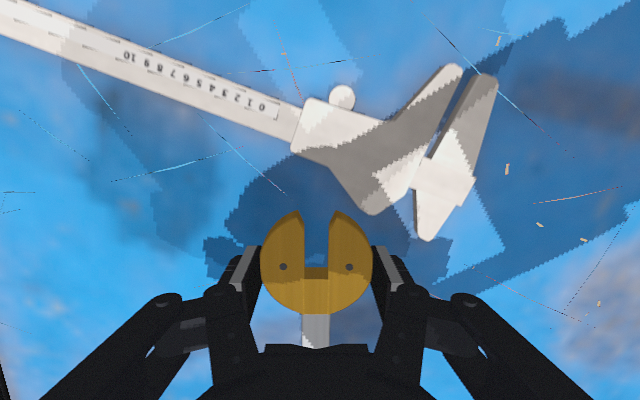

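View pics/s8.png

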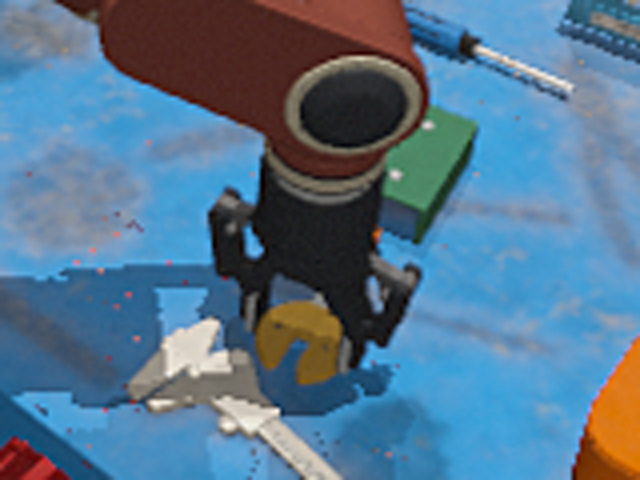

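The disc is out 92 mm and the lug is clear of the hood: in the scene crop the orange just shows at (378,238), outside the hood's mouth. The calliper's jaw tip at wrist (425,240) is close, so I slide the disc straight along +y, away from both.

play_rows(
  moves=[
    {"x": 0,"y": 1,"z": 0,"turn": 0,"jaw": 5},
    {"x": 0,"y": 1.6,"z": 0,"turn": 0,"jaw": 5},
    {"x": 0,"y": 1.8,"z": 0,"turn": 0,"jaw": 5},
    {"x": 0,"y": 1.8,"z": 0,"turn": 0,"jaw": 5},
    {"x": 0,"y": 1.8,"z": 0,"turn": 0,"jaw": 5},
    {"x": 0,"y": 1.8,"z": 0,"turn": 0,"jaw": 5},
    {"x": 0,"y": 1.6,"z": 0,"turn": 0,"jaw": 5},
    {"x": 0,"y": 1,"z": 0,"turn": 0,"jaw": 5},
  ],
)

```text
t: 10.57
tool_pos: [0.4367, -0.2053, -0.0002]
tool_rot: [-1.566, -0.173, 0.173]
contact_force: [0.3, -4.4, 5.9]
opening: 0.0576
```

play_rows(
  moves=[
    {"x": 0,"y": 0,"z": 0,"turn": 0,"jaw": 5},
    {"x": 0,"y": 0,"z": 0,"turn": 0,"jaw": 6.3},
    {"x": 0,"y": 0,"z": 0,"turn": 0,"jaw": 7},
    {"x": 0,"y": 0,"z": 0,"turn": 0,"jaw": 7.5},
    {"x": 0,"y": 0,"z": 2,"turn": 0,"jaw": 8.4},
    {"x": 0,"y": 0,"z": 4,"turn": 0,"jaw": 8.4},
    {"x": 1,"y": 0,"z": 4,"turn": 0,"jaw": 8.4},
    {"x": 2,"y": 0,"z": 0,"turn": 0,"jaw": 8.4},
  ],
)

```text
t: 11.23
tool_pos: [0.4701, -0.209, 0.1071]
tool_rot: [-1.572, -0.178, 0.164]
contact_force: [1.7, -1.5, 1.2]
opening: 0.0838
```

play_rows(
  moves=[
    {"x": 2.5,"y": 0.6,"z": 0,"turn": 0,"jaw": 8.4},
    {"x": 2.5,"y": 0.8,"z": 0,"turn": 0,"jaw": 6},
    {"x": 0,"y": 0,"z": 0,"turn": 0,"jaw": 5},
    {"x": 0,"y": 0,"z": 0,"turn": 0,"jaw": 5},
  ],
)

```text
t: 11.57
tool_pos: [0.5168, -0.1919, 0.0982]
tool_rot: [-1.563, -0.171, 0.175]
contact_force: [-0.1, 0.4, -0.7]
opening: 0.0508
```

Run:
```python
from h import *
st()
d=eyes.get_image("wrist"); cv2.imwrite("pics/w9.png",d["img"][:,:,::-1])
for q,z in dict(load_disc=0,load_disc_slot=.012,load_disc_lug=.011).items():
    for r in pinpoint("wrist",q)[:3]: print(q,round(r["score"],2),np.round(r["point"],1),px(d,r["point"],z).round(4))
```

```text
11.57 [ 0.5168 -0.1919  0.0982] jaw yaw 102.62 open 0.0508 F [-0.1  0.4 -0.7] T [ 0.03  0.08 -0.01] q [-0.49  0.    1.9  -0.    1.25 -2.28]
load_disc 0.97 [327.9 103.4] [ 0.4343 -0.1997  0.    ]
load_disc 0.56 [605.9 259.2] [0.5127 0.0885 0.    ]
load_disc_slot 0.87 [611.5 294.3] [0.5415 0.098  0.012 ]
load_disc_slot 0.73 [326.1  62.7] [ 0.4077 -0.2079  0.012 ]
load_disc_lug 0.68 [321.  216.8] [ 0.5253 -0.1847  0.011 ]
```

View pics/w9.png

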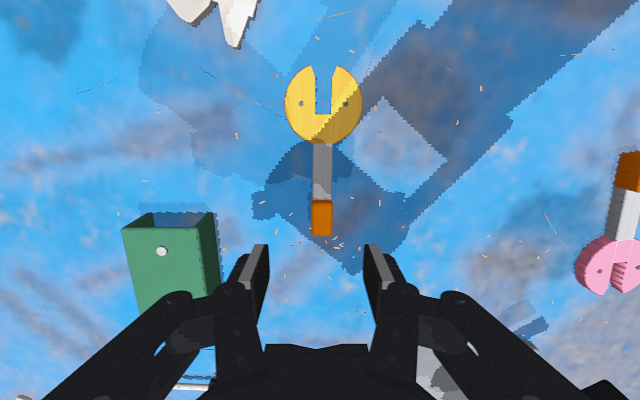

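The disc lies flat and free on clear bench at (325,104). Its slot points away from the lug, and the orange lug is at (321,217), still left of the stand base. I'll check the lug's position with a colour fit.

Run:
```python
from h import *
st()
d=eyes.get_image("wrist");H=hsv(d)
m=(H[:,:,0]>5)&(H[:,:,0]<16)&(H[:,:,1]>150)&(H[:,:,2]>60); m=biggest(m,np.array((321,217)),20)
c=cv2.convexHull(np.argwhere(m)[:,::-1].astype(np.int32))[:,0]
for z in(.011,.022):print(cv2.minAreaRect(np.array([px(d,p,z)[:2] for p in c],np.float32)*1000))
m=(H[:,:,0]>15)&(H[:,:,0]<32)&(H[:,:,1]>90)&(H[:,:,2]>60); m=biggest(m,np.array((325,104)),25)
c=cv2.convexHull(np.argwhere(m)[:,::-1].astype(np.int32))[:,0]
print("disc",cv2.minEnclosingCircle(np.array([px(d,p,.006)[:2] for p in c],np.float32)*1000))
```

```text
11.77 [ 0.5158 -0.1925  0.0985] jaw yaw 102.51 open 0.0499 F [-0.8 -0.7  0.2] T [-0.05  0.02  0.02] q [-0.49 -0.    1.9  -0.    1.25 -2.28]
((526.061279296875, -183.97982788085938), (32.184635162353516, 17.44814109802246), 12.420915603637695)
((521.9104614257812, -185.1869659423828), (30.64254379272461, 16.61208152770996), 12.42082691192627)
disc ((436.4078063964844, -203.3954620361328), 30.259109497070312)
```

play_rows(
  moves=[
    {"x": 0.8,"y": 0.8,"z": -1,"turn": 0,"jaw": 5},
    {"x": 0,"y": 0,"z": -3,"turn": 0,"jaw": 5},
    {"x": 0,"y": 0,"z": -3,"turn": 0,"jaw": 5},
    {"x": 0,"y": 0,"z": -1.5,"turn": 0,"jaw": 5},
    {"x": 0,"y": 0,"z": -0.5,"turn": 0,"jaw": 4.5},
    {"x": 0,"y": 0,"z": 0,"turn": 0,"jaw": 4},
  ],
)

```text
t: 12.32
tool_pos: [0.5236, -0.1834, 0.007]
tool_rot: [-1.562, -0.169, 0.175]
contact_force: [-0.9, -0.1, 0.4]
opening: 0.0402
```

Run:
```python
from h import *
st()
d=eyes.get_image("wrist"); crop(d,(320,200),280,240,2.5,"w10.png")
```

```text
12.32 [ 0.5236 -0.1834  0.007 ] jaw yaw 102.54 open 0.0402 F [-0.9 -0.1  0.4] T [ 0.01  0.04 -0.  ] q [-0.47  0.14  1.93  0.    1.08 -2.26]
w10.png origin 180 80 x 2.5
```

View pics/w10.png

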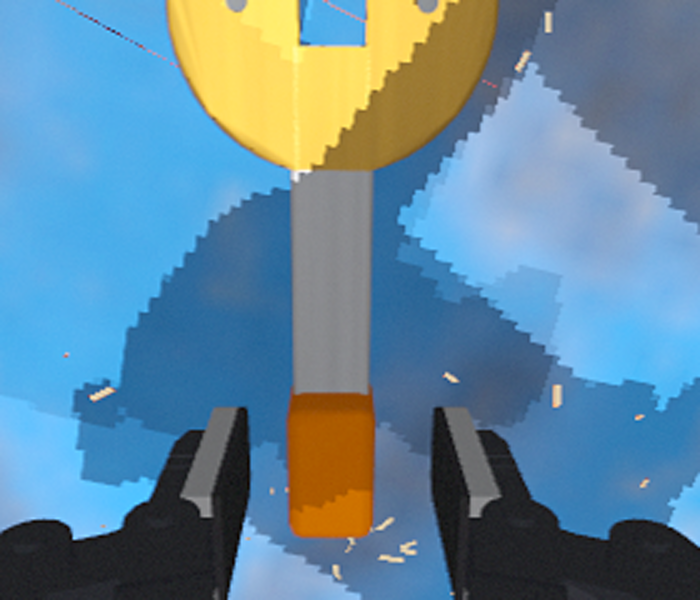

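The lug at crop (332,465) sits centred between the pads. I'll lower a little and close.

play_rows(
  moves=[
    {"x": 0,"y": 0,"z": -0.3,"turn": 0,"jaw": 3},
    {"x": 0,"y": 0,"z": 0,"turn": 0,"jaw": 2},
    {"x": 0,"y": 0,"z": 0,"turn": 0,"jaw": 1},
    {"x": 0,"y": 0,"z": 0,"turn": 0,"jaw": 0.8},
    {"x": 0,"y": 0,"z": 0,"turn": 0,"jaw": 0.8},
    {"x": 0,"y": 0,"z": 0.5,"turn": 0,"jaw": 0.8},
    {"x": 0,"y": 0,"z": 1,"turn": 0,"jaw": 0.8},
    {"x": 0,"y": 0,"z": 0,"turn": 0,"jaw": 0.8},
  ],
  squeeze=80,
)

```text
t: 13.03
tool_pos: [0.5259, -0.1849, 0.023]
tool_rot: [-1.565, -0.174, 0.17]
contact_force: [0.7, -0.4, -1.5]
opening: 0.0157
```

Run:
```python
from h import *
st()
d=eyes.get_image("top"); crop(d,(331,160),80,80,7,"st_t2.png")
import numpy as np
r=pinpoint("top","hung_disc")[:2]; print(r)
d=eyes.get_image("wrist"); crop(d,(320,200),280,240,2.5,"w11.png")
```

```text
13.03 [ 0.5259 -0.1849  0.023 ] jaw yaw 102.55 open 0.0157 F [ 0.7 -0.4 -1.5] T [-0.04 -0.1  -0.03] q [-0.47  0.12  1.92 -0.    1.1  -2.26]
st_t2.png origin 291 120 x 7
[{'point': [331.6, 165.4], 'score': 0.59}]
w11.png origin 180 80 x 2.5
```

View pics/w11.png

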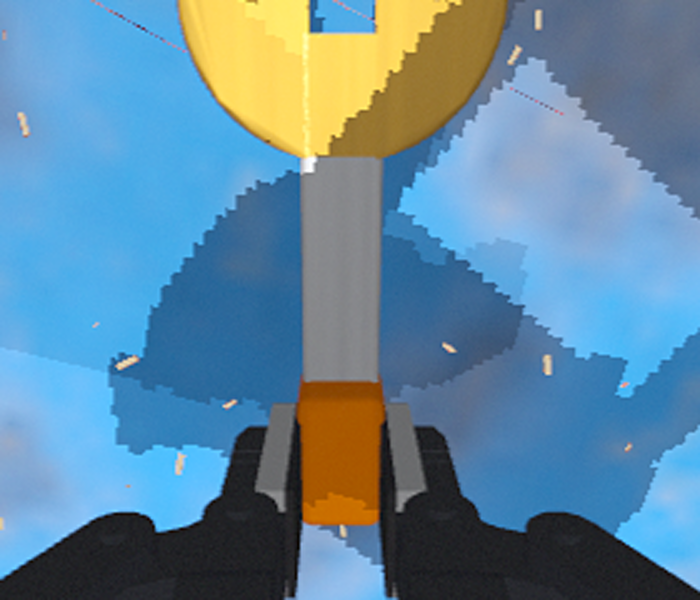

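Run:
```python
from h import *
st()
t=eyes.get_image("top"); s=eyes.get_image("scene"); crop(s,(355,175),100,100,7,"st_s2.png")
a=np.array([330,154.7]);b=np.array([353.3,143.8])
print("cap tri",tri(t,a,s,b))
for z in(.24,.25,.255):print(z,px(t,a,z).round(4),px(s,b,z).round(4))
print("foot scene",px(s,(351.7,188.8),.082).round(4))
C=[px(t,(280+x/6,110+y/6),.014)[:2] for x,y in((212,112),(432,125),(405,475),(185,460))]
C=np.array(C);print(C.round(4))
S=[px(s,(295+x/6,120+y/6),.014)[:2] for x,y in((177,513),(338,632),(615,463),(450,352))]
print(np.array(S).round(4))
for n,K in(("top",C),("sc",np.array(S))):
    r=cv2.minAreaRect((K*1000).astype(np.float32));print(n,r)
```

```text
13.18 [ 0.525  -0.1845  0.0214] jaw yaw 102.55 open 0.0158 F [-0.2 -0.8 -0.8] T [ 0.05 -0.08 -0.01] q [-0.47  0.12  1.92 -0.    1.1  -2.26]
st_s2.png origin 305 125 x 7
cap tri [ 0.66727742 -0.0100731   0.24844943]
0.24 [ 0.6692 -0.01    0.24  ] [ 0.6773 -0.0021  0.24  ]
0.25 [ 0.6668 -0.0099  0.25  ] [ 0.6656 -0.0116  0.25  ]
0.255 [ 0.6655 -0.0099  0.255 ] [ 0.6598 -0.0164  0.255 ]
foot scene [ 0.6692 -0.0103  0.082 ]
[[ 0.8203  0.0365]
 [ 0.8087 -0.0914]
 [ 0.6025 -0.0685]
 [ 0.6148  0.0569]]
[[ 0.6117  0.051 ]
 [ 0.5999 -0.0719]
 [ 0.804  -0.0927]
 [ 0.8193  0.0347]]
top ((711.7407836914062, -17.246749877929688), (128.37118530273438, 207.57606506347656), 84.3237075805664)
sc ((709.548828125, -19.22429656982422), (128.24169921875, 208.15826416015625), 84.52995300292969)
```

View pics/st_s2.png

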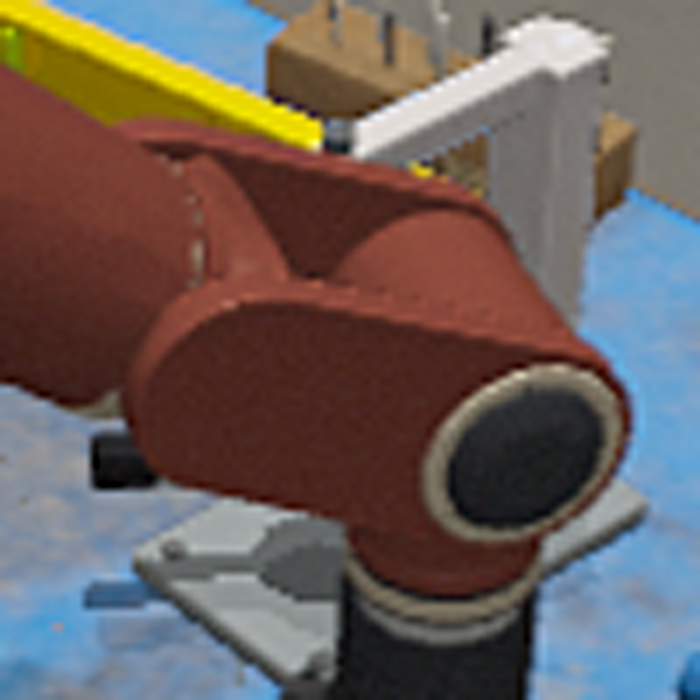

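View pics/st_t2.png

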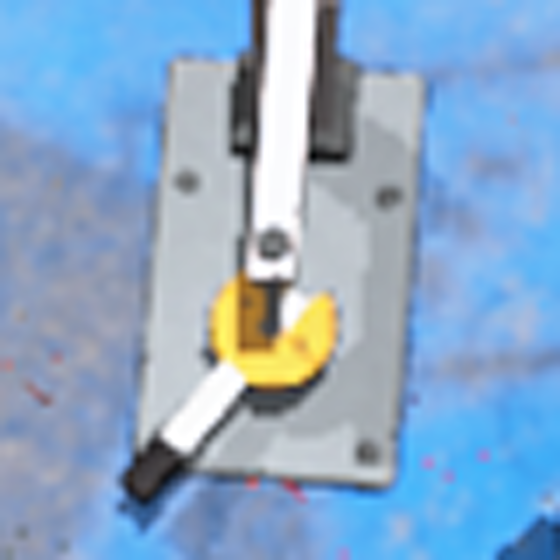

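Run:
```python
from h import *
from scipy.optimize import brentq
t=eyes.get_image("top"); s=eyes.get_image("scene")
L=px(t,(313.1,187.1),.086);print("hung lug",L.round(4)); P=np.array([.667,-.0115])
v=L[:2]-P;print(np.hypot(*v),np.degrees(np.arctan2(v[1],v[0])))
x,y=.525,-.1845
for p in((367.9,213.6),(380.7,189.3)):
    z=np.linspace(0,.6,601);r=[np.linalg.norm(proj(s,(x,y,k))-p) for k in z];i=int(np.argmin(r));print("height",z[i],r[i])
```

```text
hung lug [0.6002 0.0471 0.086 ]
0.08880896313761 138.7491867521972
height 0.178 0.7589163469418704
height 0.262 11.752939260224956
```

The hung disc's slot points to yaw -41°. The stem is at about (0.667, -0.0115), and cap, foot and base fits agree to 3 mm. I'll insert with the load slot at yaw about 65°, which puts the slots about 106° apart. Now I lift, turn -127.5° and move to a stand-off point.

play_rows(
  moves=[
    {"x": 0,"y": 0,"z": 2,"turn": 0,"jaw": 0.8},
    {"x": 0,"y": 0,"z": 3,"turn": -3,"jaw": 0.8},
    {"x": 0,"y": 0,"z": 2.5,"turn": -6,"jaw": 0.8},
    {"x": 0,"y": 0,"z": 1,"turn": -6.5,"jaw": 0.8},
    {"x": 0,"y": 0,"z": 0,"turn": -6.5,"jaw": 0.8},
    {"x": 0,"y": 0,"z": 0,"turn": -6.5,"jaw": 0.8},
    {"x": 0,"y": 0,"z": 0,"turn": -6.5,"jaw": 0.8},
    {"x": 0,"y": 0,"z": 0,"turn": -6.5,"jaw": 0.8},
  ],
)

```text
t: 14.05
tool_pos: [0.5248, -0.1844, 0.106]
tool_rot: [-1.534, 0.401, -0.4]
contact_force: [0.6, -0.1, -2.1]
opening: 0.0156
```

play_rows(
  moves=[
    {"x": 0,"y": 0,"z": 0,"turn": -6.5,"jaw": 0.8},
    {"x": 0,"y": 0,"z": 0,"turn": -6.5,"jaw": 0.8},
    {"x": 0,"y": 0,"z": 0,"turn": -6.5,"jaw": 0.8},
    {"x": 0,"y": 0,"z": 0,"turn": -6.5,"jaw": 0.8},
    {"x": 0,"y": 0,"z": 0,"turn": -6.5,"jaw": 0.8},
    {"x": 0,"y": 0,"z": 0,"turn": -6.5,"jaw": 0.8},
    {"x": 0,"y": 0,"z": 0,"turn": -6.5,"jaw": 0.8},
    {"x": 0,"y": 0,"z": 0,"turn": -6.5,"jaw": 0.8},
  ],
)

```text
t: 14.72
tool_pos: [0.5247, -0.1844, 0.1058]
tool_rot: [-1.278, 1.097, -1.096]
contact_force: [0.7, 0.5, -1.4]
opening: 0.016
```

play_rows(
  moves=[
    {"x": 0,"y": 0,"z": 0,"turn": -6.5,"jaw": 0.8},
    {"x": 0.5,"y": -0.2,"z": 0,"turn": -6.5,"jaw": 0.8},
    {"x": 1,"y": 0,"z": 0,"turn": -6.5,"jaw": 0.8},
    {"x": 1,"y": 0,"z": 0,"turn": -4,"jaw": 0.8},
    {"x": 1,"y": 0,"z": 0,"turn": 0,"jaw": 0.8},
    {"x": 1,"y": 0,"z": 0,"turn": 0,"jaw": 0.8},
    {"x": 0,"y": 0,"z": 0,"turn": 0,"jaw": 0.8},
  ],
)

```text
t: 15.3
tool_pos: [0.5715, -0.1866, 0.1063]
tool_rot: [-1.08, 1.39, -1.391]
contact_force: [-0.4, 0.1, -1.5]
opening: 0.0158
```

Run:
```python
from h import *
st()
d=eyes.get_image("wrist"); cv2.imwrite("pics/w12.png",d["img"][:,:,::-1])
```

```text
15.3 [ 0.5715 -0.1866  0.1063] jaw yaw -14.33 open 0.0158 F [-0.4  0.1 -1.5] T [-0.15  0.05  0.03] q [-0.44  0.1   1.78  0.    1.26 -0.19]
```

View pics/w12.png

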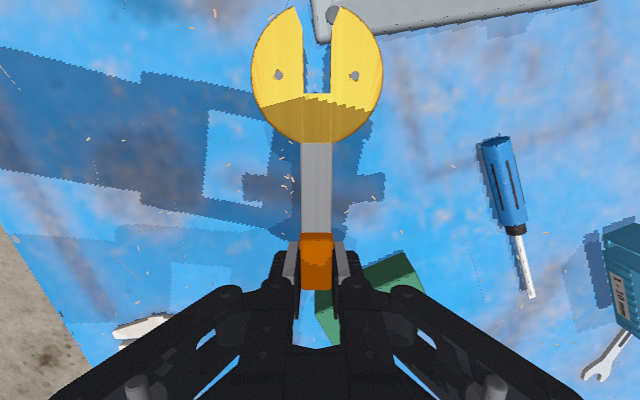

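play_rows(
  moves=[
    {"x": 0.5,"y": 0.5,"z": 0,"turn": -3.5,"jaw": 0.8},
    {"x": 0.6,"y": 0.6,"z": 0,"turn": -3.5,"jaw": 0.8},
    {"x": 0.5,"y": 0.5,"z": 0,"turn": 0,"jaw": 0.8},
    {"x": 0,"y": 0,"z": 0,"turn": 0,"jaw": 0.8},
  ],
)

```text
t: 15.68
tool_pos: [0.5863, -0.1697, 0.1062]
tool_rot: [-1.01, 1.478, -1.477]
contact_force: [-0.3, -0.5, -2.0]
opening: 0.0157
```

```bash
cat >> h.py <<'E'
def disc_in_hand(d,near,z=.108,r0=25):
    H=hsv(d); m=(H[:,:,0]>15)&(H[:,:,0]<32)&(H[:,:,1]>90)&(H[:,:,2]>60); m=biggest(m,np.array(near),60)
    c=cv2.convexHull(np.argwhere(m)[:,::-1].astype(np.int32))[:,0]
    W=np.array([px(d,p,z)[:2] for p in c],np.float32)*1000
    return cv2.minEnclosingCircle(W)
E
python3 - <<'E'
from h import *
o=st()
d=eyes.get_image("wrist"); cv2.imwrite("pics/w13.png",d["img"][:,:,::-1])
for z in(.102,.108,.114): 
    c,r=disc_in_hand(d,(317,75),z); v=np.array(c)/1000-o["tool_pos"][:2]; print(z,c,r,np.hypot(*v),np.degrees(np.arctan2(v[1],v[0])))
s=eyes.get_image("scene"); crop(s,(360,190),140,120,5,"s13.png")
t=eyes.get_image("top"); crop(t,(340,170),100,100,6,"t13.png")
E
```

```text
15.68 [ 0.5863 -0.1697  0.1062] jaw yaw -21.27 open 0.0157 F [-0.3 -0.5 -2. ] T [-0.07  0.07 -0.03] q [-0.4   0.13  1.75  0.    1.26 -0.03]
0.102 (619.8356323242188, -83.55696868896484) 31.221511840820312 0.09239936298599956 68.74647264200122
0.108 (619.6121826171875, -84.09324645996094) 29.94022560119629 0.09181856140097705 68.7551174797854
0.114 (619.388671875, -84.62948608398438) 28.6590633392334 0.09123777538178399 68.76391678340073
s13.png origin 290 130 x 5
t13.png origin 290 120 x 6
```

View pics/s13.png

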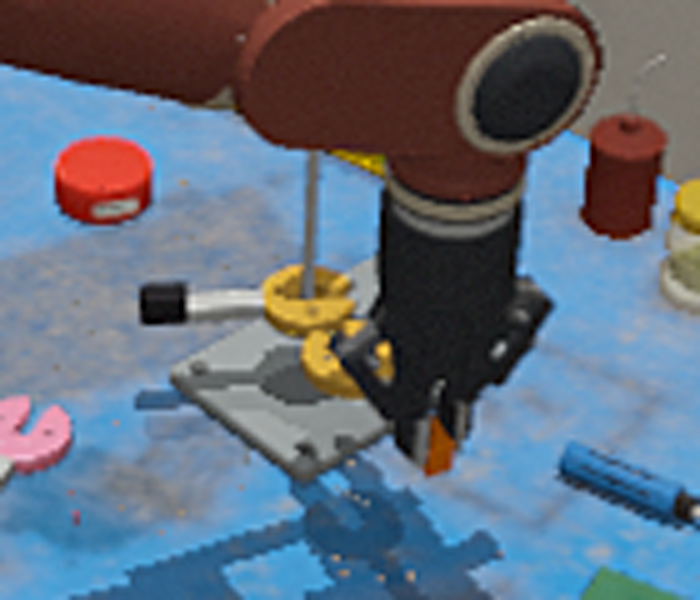

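View pics/w13.png

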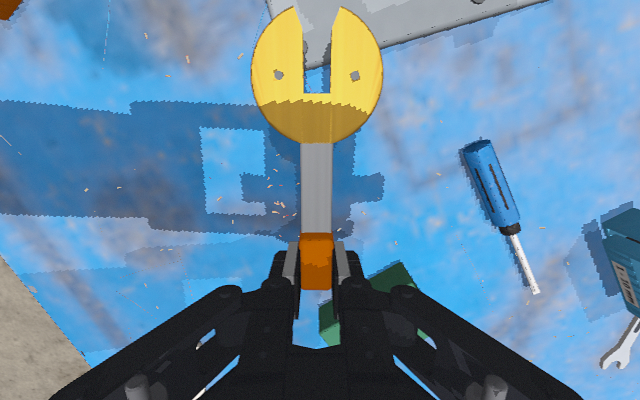

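View pics/t13.png

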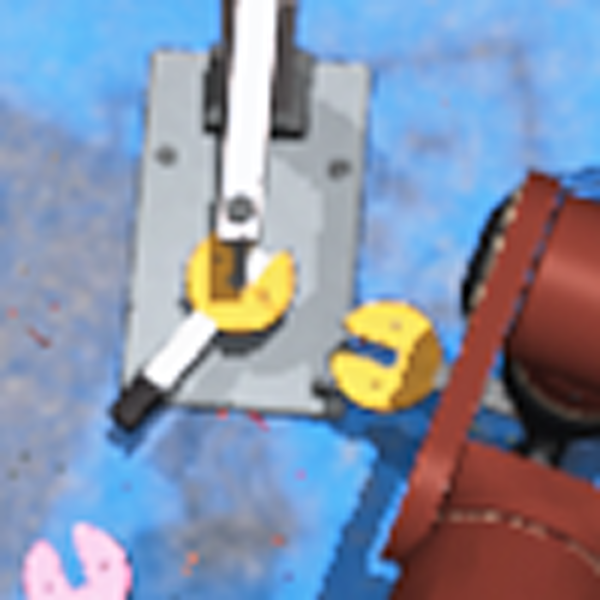

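In the scene crop the held disc is level at (350,355), and the stem stands free in the hung disc at (312,285). The load slot faces the stem. I'll cross-check both discs in the top camera to cancel calibration bias.

Run:
```python
from h import *
o=st()
t=eyes.get_image("top")
L=np.array([(290+x/6,120+y/6) for x,y in ((333,345),(331,370),(345,395),(375,411),(410,405),(437,380),(442,350),(430,320),(400,302),(365,305))],np.float32)
W=np.array([px(t,p,.114)[:2] for p in L],np.float32)*1000
print("load top view",cv2.minEnclosingCircle(W), cv2.fitEllipse(W))
Hd=np.array([(290+x/6,120+y/6) for x,y in ((187,280),(195,310),(215,328),(240,333),(270,327),(290,305),(296,275),(290,250),(200,248))],np.float32)
W=np.array([px(t,p,.08)[:2] for p in Hd],np.float32)*1000
print("hung",cv2.minEnclosingCircle(W), cv2.fitEllipse(W))
m=hsv(t); 
for n in ((354,179),(330,167)):
    for z in (.078,.112):
        try: print(n,z,disc_in_hand(t,n,z))
        except Exception as e: print(e)
s=eyes.get_image("scene")
# stem edges in scene at several rows
for row in (165,170,175,180,185):
    print(row, s["img"][row,342:362].astype(int).sum(1))
```

```text
15.83 [ 0.5857 -0.1705  0.1062] jaw yaw -21.37 open 0.0154 F [-0.2  0.2 -2.1] T [-0.1   0.01 -0.04] q [-0.41  0.12  1.75 -0.    1.26 -0.03]
load top view ((616.6276245117188, -87.53937530517578), 30.80997085571289) ((616.8201293945312, -87.4561996459961), (59.14169692993164, 61.77544403076172), 49.602909088134766)
hung ((668.3501586914062, -11.743440628051758), 31.197601318359375) ((668.3128051757812, -11.57568073272705), (59.529727935791016, 61.960594177246094), 44.63651657104492)
(354, 179) 0.078 ((625.0678100585938, -87.24160766601562), 30.509689331054688)
(354, 179) 0.112 ((618.4844970703125, -85.25865173339844), 29.835861206054688)
(330, 167) 0.078 ((625.0678100585938, -87.24160766601562), 30.509689331054688)
(330, 167) 0.112 ((618.4844970703125, -85.25865173339844), 29.835861206054688)
165 [459 439 434 439 445 446 453 474 455 349 283 327 417 487 484 484 476 469
 482 473]
170 [450 453 476 489 486 487 490 496 469 307 286 392 502 491 492 487 485 490
 484 485]
175 [426 418 422 439 458 474 483 487 459 277 304 399 501 490 486 478 472 461
 462 468]
180 [442 434 433 420 427 418 429 427 353 288 325 409 485 480 478 464 452 441
 444 451]
185 [425 467 510 472 475 445 325 317 286 312 324 270 287 286 267 337 503 535
 469 491]
```

play_rows(
  moves=[
    {"x": 0.8,"y": -0.3,"z": -0.3,"turn": 0,"jaw": 0.8},
    {"x": 0.9,"y": -0.35,"z": -0.5,"turn": 0,"jaw": 0.8},
    {"x": 0.4,"y": 1,"z": 0,"turn": 0,"jaw": 0.8},
    {"x": 0.5,"y": 1.3,"z": 0,"turn": 0,"jaw": 0.8},
    {"x": 0.5,"y": 1.2,"z": 0,"turn": 0,"jaw": 0.8},
    {"x": 0.2,"y": 0.6,"z": 0,"turn": 0,"jaw": 0.8},
    {"x": 0,"y": 0,"z": 0,"turn": 0,"jaw": 0.8},
    {"x": 0,"y": 0,"z": 0,"turn": 0,"jaw": 0.8},
  ],
)

```text
t: 16.6
tool_pos: [0.6192, -0.1351, 0.0985]
tool_rot: [-1.009, 1.478, -1.479]
contact_force: [-0.1, 0.3, -1.2]
opening: 0.0155
```

Run:
```python
from h import *
o=st()
d=eyes.get_image("wrist"); cv2.imwrite("pics/w14.png",d["img"][:,:,::-1])
c,r=disc_in_hand(d,(317,75),.1); print(c,r)
t=eyes.get_image("top"); crop(t,(340,170),90,80,7,"t14.png")
s=eyes.get_image("scene"); crop(s,(355,185),110,100,6,"s14.png")
S=np.array([.667,-.011]);v=S-np.array(c)/1000; a=np.radians(-21.3+90);u=np.array([np.cos(a),np.sin(a)]);n=np.array([-u[1],u[0]]);print("along",v@u,"lat",v@n)
```

```text
16.6 [ 0.6192 -0.1351  0.0985] jaw yaw -21.36 open 0.0155 F [-0.1  0.3 -1.2] T [-0.09  0.05  0.04] q [-0.33  0.19  1.7  -0.    1.26  0.04]
(650.5924072265625, -45.738216400146484) 34.101844787597656
t14.png origin 295 130 x 7
s14.png origin 300 135 x 6
along 0.03832536974603565 lat -0.002668110401017964
```

View pics/w14.png

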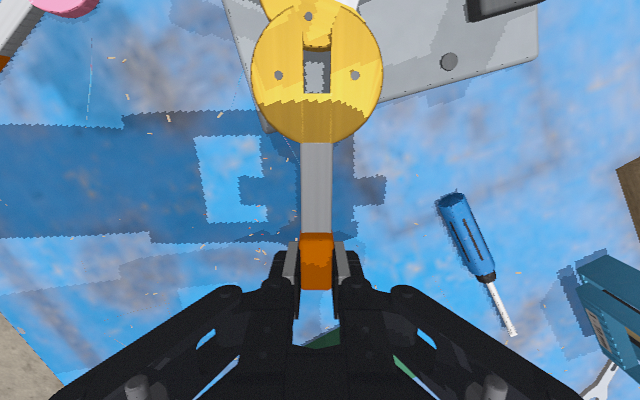

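View pics/s14.png

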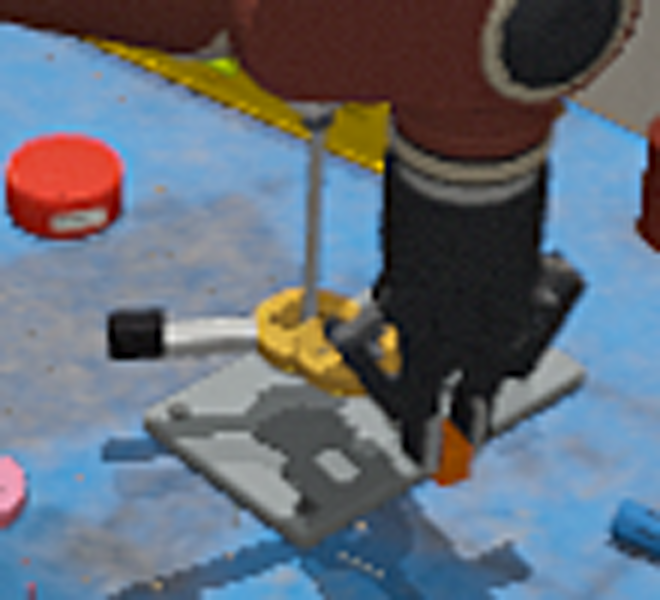

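View pics/t14.png

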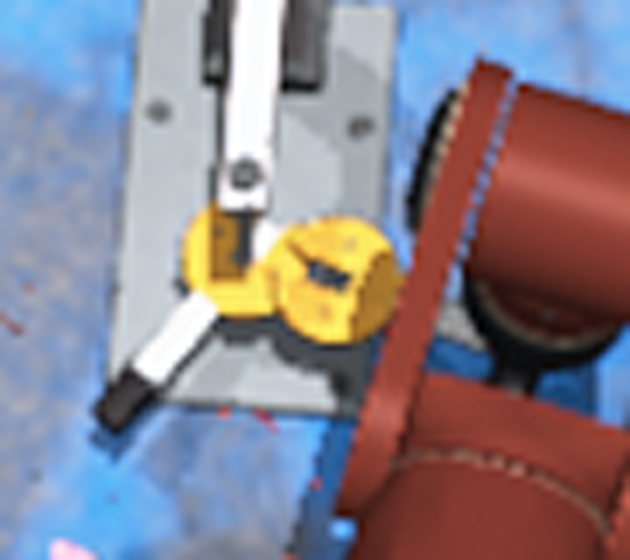

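play_rows(
  moves=[
    {"x": 0.2,"y": 0.6,"z": 0,"turn": 0,"jaw": 0.8},
    {"x": 0.3,"y": 0.7,"z": 0,"turn": 0,"jaw": 0.8},
    {"x": 0,"y": 0,"z": 0,"turn": 0,"jaw": 0.8},
  ],
)

```text
t: 17.0
tool_pos: [0.6244, -0.1219, 0.0983]
tool_rot: [-1.008, 1.479, -1.478]
contact_force: [0.1, 0.8, -1.2]
opening: 0.0155
```

Run:
```python
from h import *
o=st()
d=eyes.get_image("wrist"); crop(d,(316,75),160,150,5,"w15.png")
t=eyes.get_image("top"); crop(t,(335,165),60,60,9,"t15.png")
```

```text
17.0 [ 0.6244 -0.1219  0.0983] jaw yaw -21.42 open 0.0155 F [ 0.1  0.8 -1.2] T [-0.1   0.03 -0.  ] q [-0.31  0.19  1.69  0.    1.26  0.06]
w15.png origin 236 0 x 5
t15.png origin 305 135 x 9
```

View pics/w15.png

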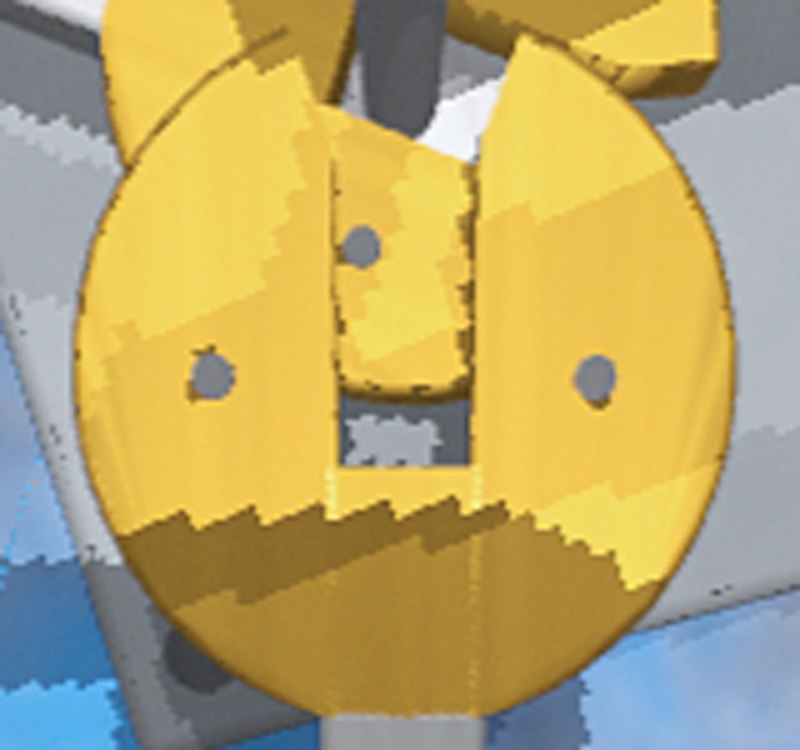

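View pics/t15.png

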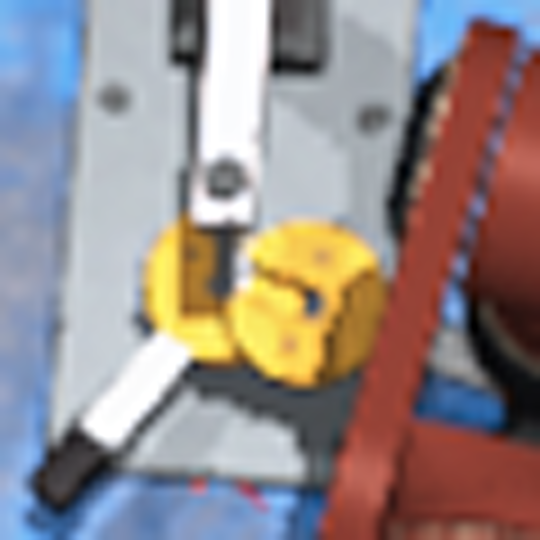

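The wrist view shows the stem at crop (400,60), centred in the flared mouth between slot edges 330 and 478. I'll slide further in.

play_rows(
  moves=[
    {"x": 0.15,"y": 0.4,"z": 0,"turn": 0,"jaw": 0.8},
    {"x": 0.2,"y": 0.5,"z": 0,"turn": 0,"jaw": 0.8},
    {"x": 0.2,"y": 0.5,"z": 0,"turn": 0,"jaw": 0.8},
    {"x": 0.15,"y": 0.4,"z": 0,"turn": 0,"jaw": 0.8},
    {"x": 0,"y": 0,"z": 0,"turn": 0,"jaw": 0.8},
  ],
)

```text
t: 17.52
tool_pos: [0.6314, -0.104, 0.0983]
tool_rot: [-1.009, 1.479, -1.478]
contact_force: [0.3, 0.6, -2.0]
opening: 0.0159
```

Run:
```python
from h import *
o=st()
d=eyes.get_image("wrist"); crop(d,(316,75),160,150,5,"w16.png")
```

```text
17.52 [ 0.6314 -0.104   0.0983] jaw yaw -21.39 open 0.0159 F [ 0.3  0.6 -2. ] T [-0.12  0.02 -0.01] q [-0.28  0.2   1.68  0.    1.26  0.09]
w16.png origin 236 0 x 5
```

View pics/w16.png

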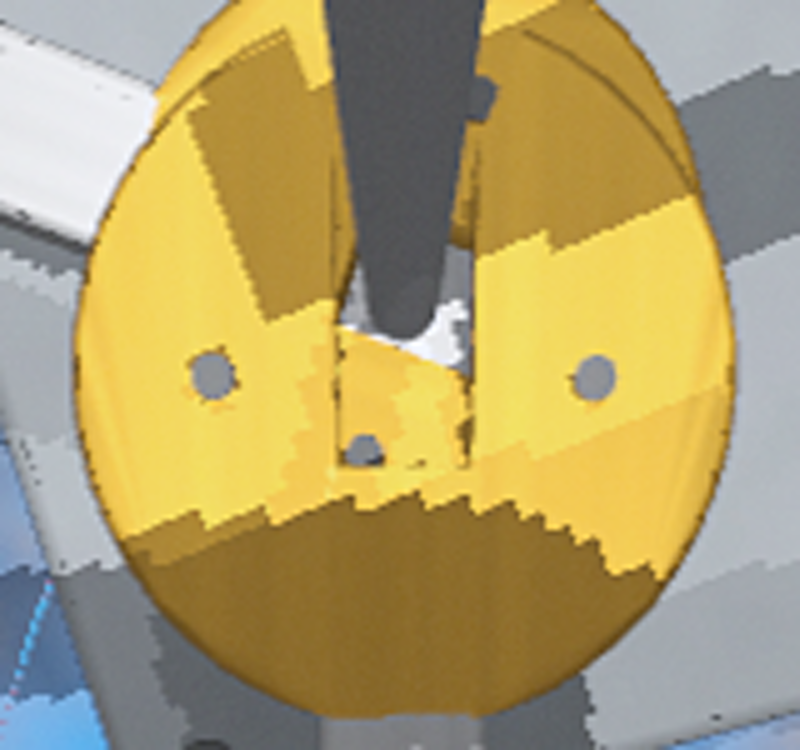

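play_rows(
  moves=[
    {"x": 0.15,"y": 0.4,"z": 0,"turn": 0,"jaw": 0.8},
    {"x": 0.13,"y": 0.33,"z": 0,"turn": 0,"jaw": 0.8},
    {"x": 0,"y": 0,"z": -0.4,"turn": 0,"jaw": 0.8},
    {"x": 0,"y": 0,"z": -0.3,"turn": 0,"jaw": 0.8},
    {"x": 0,"y": 0,"z": 0,"turn": 0,"jaw": 0.8},
  ],
)

```text
t: 17.98
tool_pos: [0.6335, -0.0975, 0.0904]
tool_rot: [-1.008, 1.48, -1.479]
contact_force: [0.8, 1.2, -0.2]
opening: 0.0158
```

Run:
```python
from h import *
o=st()
d=eyes.get_image("wrist"); crop(d,(316,75),160,150,5,"w17.png")
s=eyes.get_image("scene"); crop(s,(355,180),100,80,7,"s17.png")
print(disc_in_hand(d,(317,75),.097))
```

```text
17.98 [ 0.6335 -0.0975  0.0904] jaw yaw -21.46 open 0.0158 F [ 0.8  1.2 -0.2] T [ 0.04 -0.01 -0.03] q [-0.27  0.21  1.68  0.    1.25  0.11]
w17.png origin 236 0 x 5
s17.png origin 305 140 x 7
((667.2745361328125, -11.929234504699707), 29.57238006591797)
```

View pics/w17.png

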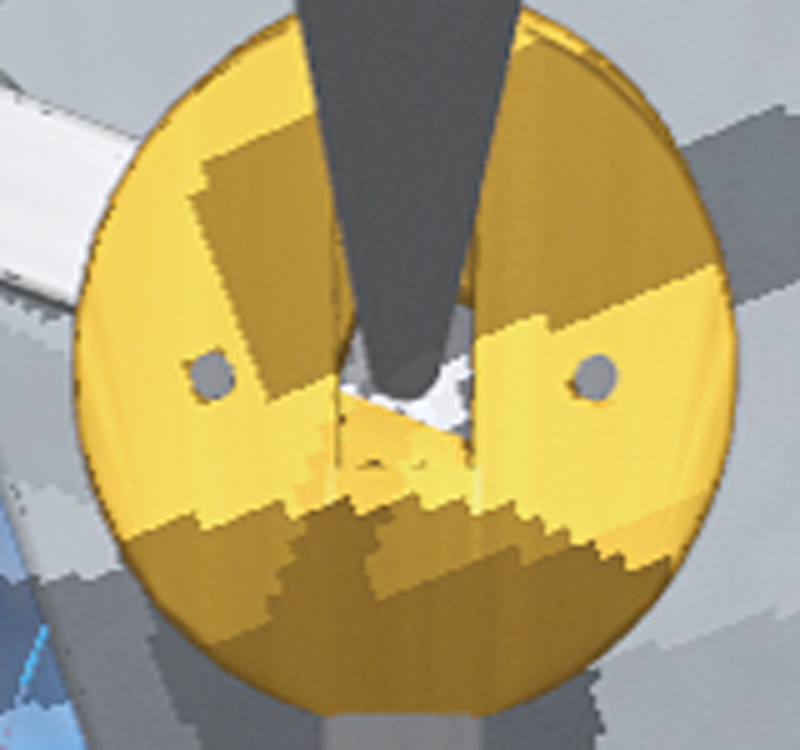

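View pics/s17.png

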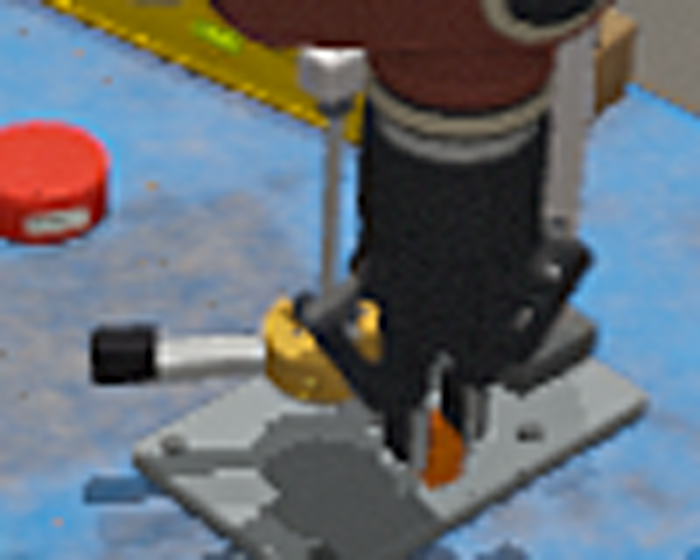

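Run:
```python
from h import *
d=eyes.get_image("wrist"); a=np.radians(68.55);u=np.array([np.cos(a),np.sin(a)]);n=np.array([-u[1],u[0]])
e=px(d,(236+402/5,400/5),.07)[:2]; S=e+.004*u; print("stem",S.round(4))
for z in(.092,.095): 
    c,r=disc_in_hand(d,(317,75),z); c=np.array(c)/1000; print(c.round(4),r,"along",((S-c)@u*1000).round(1),"lat",((S-c)@n*1000).round(1))
l=px(d,(236+405/5,466/5),.098)[:2]; print("slot end to stem axis mm",((S-l)@u*1000).round(1))
```

```text
stem [ 0.669  -0.0076]
[ 0.6677 -0.0118] 30.806224822998047 along 4.4 lat 0.3
[ 0.6676 -0.0121] 30.15036392211914 along 4.7 lat 0.3
slot end to stem axis mm 11.9
```

Measured in the wrist image, the stem is still about 4.5 mm short of the disc centre, with 0.3 mm lateral error. I'll advance gently and check the force.

play_rows(
  moves=[
    {"x": 0.08,"y": 0.2,"z": 0,"turn": 0,"jaw": 0.8},
    {"x": 0.07,"y": 0.18,"z": 0,"turn": 0,"jaw": 0.8},
    {"x": 0,"y": 0,"z": 0,"turn": 0,"jaw": 0.8},
    {"x": 0,"y": 0,"z": 0,"turn": 0,"jaw": 0.8},
  ],
)

```text
t: 18.47
tool_pos: [0.6354, -0.0938, 0.0914]
tool_rot: [-1.008, 1.479, -1.479]
contact_force: [0.6, -0.4, -2.5]
opening: 0.0157
```

Run:
```python
from h import *
st()
d=eyes.get_image("wrist"); crop(d,(316,75),160,150,5,"w18.png")
```

```text
18.47 [ 0.6354 -0.0938  0.0914] jaw yaw -21.43 open 0.0157 F [ 0.6 -0.4 -2.5] T [-0.05  0.    0.03] q [-0.26  0.21  1.68 -0.    1.25  0.11]
w18.png origin 236 0 x 5
```

View pics/w18.png

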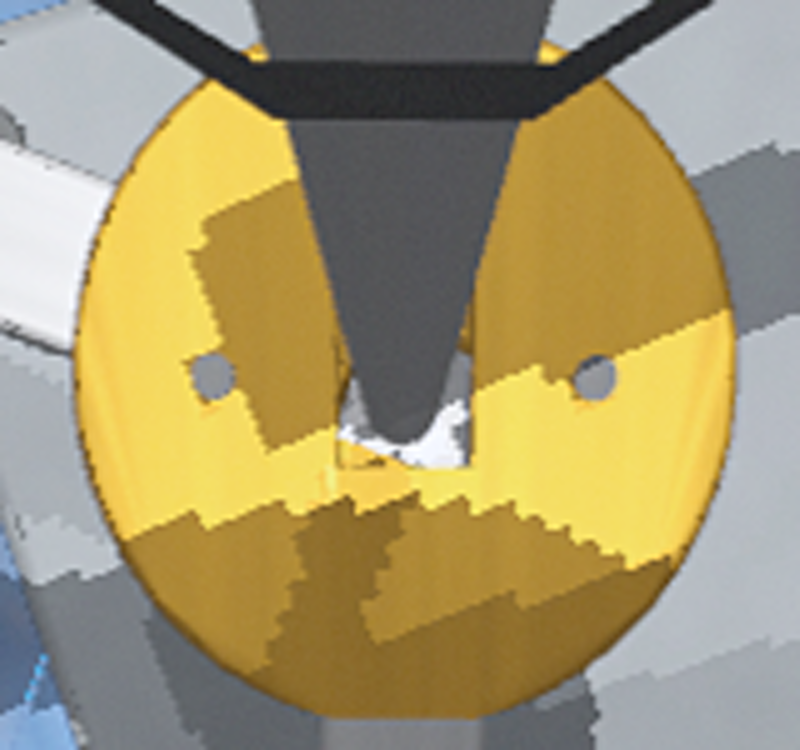

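play_rows(
  moves=[
    {"x": 0.03,"y": 0.09,"z": -0.2,"turn": 0,"jaw": 0.8},
    {"x": 0,"y": 0,"z": -0.15,"turn": 0,"jaw": 0.8},
    {"x": 0,"y": 0,"z": 0,"turn": 0,"jaw": 0.8},
    {"x": 0,"y": 0,"z": 0,"turn": 0,"jaw": 0.8},
  ],
)

```text
t: 18.85
tool_pos: [0.6363, -0.0933, 0.0891]
tool_rot: [-1.007, 1.478, -1.48]
contact_force: [-1.9, -1.2, 4.7]
opening: 0.0158
```

Run:
```python
from h import *
st()
d=eyes.get_image("wrist"); crop(d,(316,75),160,150,5,"w19.png")
s=eyes.get_image("scene"); crop(s,(350,185),60,50,10,"s19.png")
```

```text
18.85 [ 0.6363 -0.0933  0.0891] jaw yaw -21.45 open 0.0158 F [-1.9 -1.2  4.7] T [0.13 0.26 0.1 ] q [-0.26  0.22  1.68  0.    1.24  0.11]
w19.png origin 236 0 x 5
s19.png origin 320 160 x 10
```

View pics/w19.png

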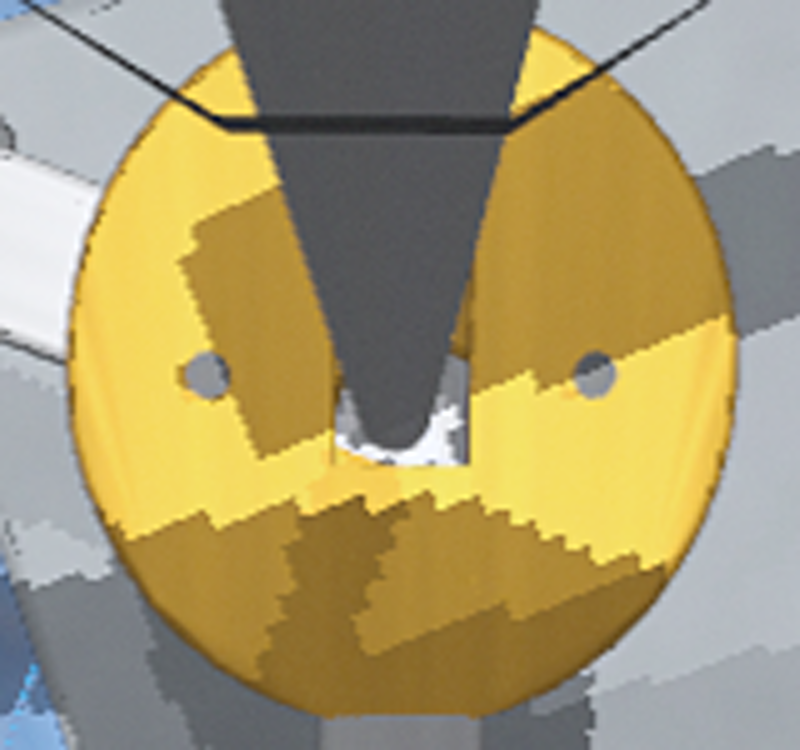

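View pics/s19.png

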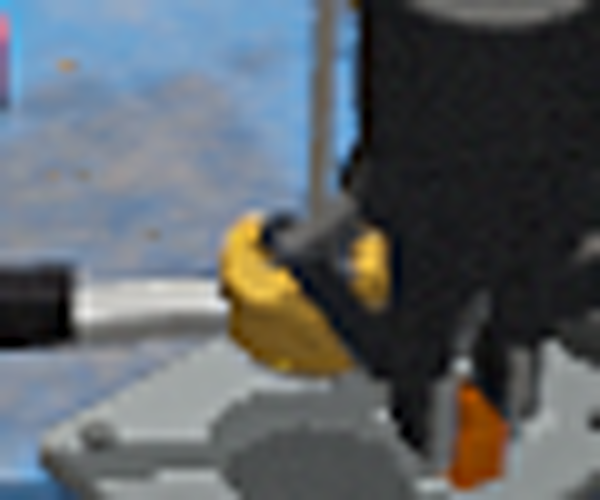

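The force turned from -2 to +4.7 N, so the disc has seated. The stem sits at the slot's end, with a gap of about 16 crop px. I'll press it flat a touch more and release.

play_rows(
  moves=[
    {"x": 0,"y": 0,"z": -0.08,"turn": 0,"jaw": 0.8},
    {"x": 0,"y": 0,"z": 0,"turn": 0,"jaw": 0.8},
    {"x": 0,"y": 0,"z": 0,"turn": 0,"jaw": 0.8},
  ],
)

```text
t: 19.2
tool_pos: [0.6363, -0.0933, 0.0886]
tool_rot: [-1.007, 1.478, -1.48]
contact_force: [-3.5, -2.3, 7.3]
opening: 0.016
```

play_rows(
  moves=[
    {"x": 0,"y": 0,"z": 0,"turn": 0,"jaw": 1.8},
    {"x": 0,"y": 0,"z": 0,"turn": 0,"jaw": 2.2},
    {"x": 0,"y": 0,"z": 0,"turn": 0,"jaw": 3},
    {"x": 0,"y": 0,"z": 0,"turn": 0,"jaw": 3.6},
    {"x": 0,"y": 0,"z": 0,"turn": 0,"jaw": 3.6},
  ],
)

```text
t: 19.62
tool_pos: [0.6353, -0.0927, 0.0863]
tool_rot: [-1.009, 1.48, -1.479]
contact_force: [0.0, 0.5, -0.3]
opening: 0.0358
```

Run:
```python
from h import *
st()
d=eyes.get_image("wrist"); crop(d,(316,110),220,200,3.6,"w20.png")
s=eyes.get_image("scene"); crop(s,(350,185),60,50,10,"s20.png")
```

```text
19.62 [ 0.6353 -0.0927  0.0863] jaw yaw -21.44 open 0.0358 F [ 0.   0.5 -0.3] T [ 0.   -0.01 -0.01] q [-0.26  0.22  1.68  0.    1.24  0.11]
w20.png origin 206 10 x 3.6
s20.png origin 320 160 x 10
```

View pics/w20.png

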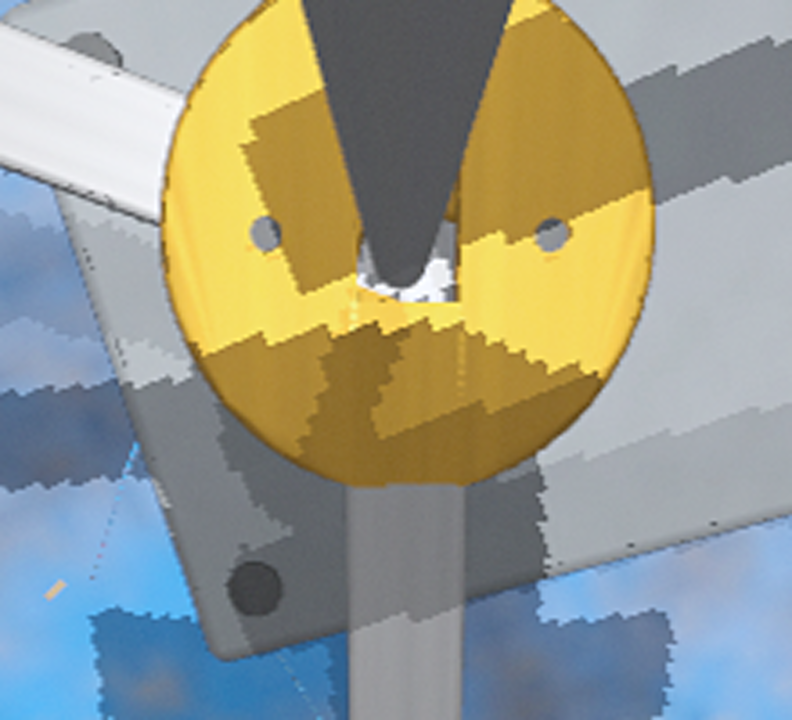

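View pics/s20.png

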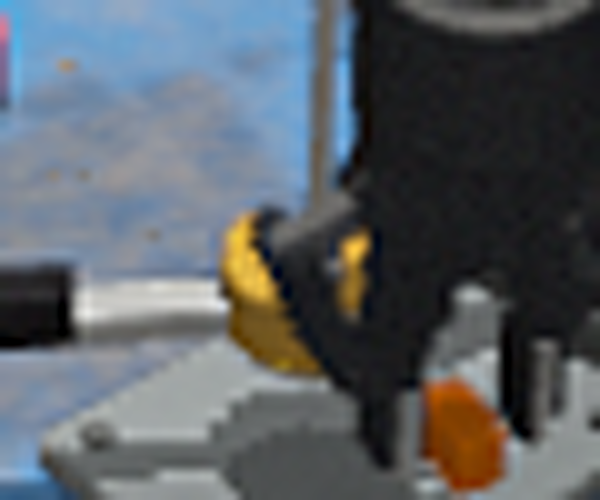

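Released, and the disc stayed seated: the lug is free between the open pads. I'll rise off the lug, back away, and look from outside.

play_rows(
  moves=[
    {"x": 0,"y": 0,"z": 0.6,"turn": 0,"jaw": 3.6},
    {"x": 0,"y": 0,"z": 1.2,"turn": 0,"jaw": 3.6},
    {"x": 0,"y": 0,"z": 1.7,"turn": 0,"jaw": 3.6},
    {"x": -0.4,"y": -1,"z": 1,"turn": 0,"jaw": 3.6},
    {"x": -0.8,"y": -2,"z": 0.5,"turn": 0,"jaw": 3.6},
    {"x": -1.2,"y": -3,"z": 0.5,"turn": 0,"jaw": 3.6},
    {"x": -2,"y": -3,"z": 1,"turn": 0,"jaw": 3.6},
    {"x": -3,"y": -2,"z": 1,"turn": 0,"jaw": 3.6},
  ],
)

```text
t: 20.38
tool_pos: [0.5617, -0.2058, 0.1636]
tool_rot: [-1.008, 1.477, -1.482]
contact_force: [-0.1, -0.9, 0.2]
opening: 0.0358
```

play_rows(
  moves=[
    {"x": -3.5,"y": 0,"z": 1,"turn": 0,"jaw": 5},
    {"x": -3.5,"y": 0,"z": 1,"turn": 5,"jaw": 7},
    {"x": -3,"y": 0,"z": 1,"turn": 6,"jaw": 8.4},
    {"x": 0,"y": 0,"z": 1,"turn": 6,"jaw": 8.4},
  ],
)

```text
t: 20.72
tool_pos: [0.4572, -0.2032, 0.2023]
tool_rot: [-1.174, 1.266, -1.264]
contact_force: [0.7, -0.2, -0.9]
opening: 0.0819
```

Run:
```python
from h import *
st()
t=eyes.get_image("top"); crop(t,(331,160),80,80,7,"t21.png")
s=eyes.get_image("scene"); crop(s,(350,180),90,80,7,"s21.png")
for cam,d in(("top",t),("scene",s)):
    for q,z in dict(load_disc=.082,load_disc_lug=.093,hung_disc=.07,load_disc_slot=.094,hung_disc_slot=.082).items():
        for r in pinpoint(cam,q)[:2]: print(cam,q,round(r["score"],2),np.round(r["point"],1),px(d,r["point"],z).round(4))
```

```text
20.72 [ 0.4572 -0.2032  0.2023] jaw yaw -4.3 open 0.0819 F [ 0.7 -0.2 -0.9] T [ 0.02 -0.04  0.03] q [-0.57 -0.23  1.93 -0.    1.45 -0.49]
t21.png origin 291 120 x 7
s21.png origin 305 140 x 7
top load_disc 0.63 [301.  219.2] [0.4961 0.089  0.082 ]
top load_disc_lug 0.58 [358.4 177.1] [ 0.6279 -0.102   0.093 ]
top load_disc_lug 0.53 [315.3 242.9] [0.4173 0.0441 0.093 ]
top hung_disc 0.71 [334.4 161.9] [ 0.6864 -0.0256  0.07  ]
top hung_disc 0.71 [328.9 168.4] [ 0.6648 -0.0066  0.07  ]
top load_disc_slot 0.84 [300.3 205.1] [0.5408 0.0897 0.094 ]
top load_disc_slot 0.55 [321.1 163.3] [0.6774 0.0187 0.094 ]
top hung_disc_slot 0.48 [334.7 156.2] [ 0.7029 -0.0269  0.082 ]
top hung_disc_slot 0.29 [234.2 215. ] [0.516  0.3064 0.082 ]
scene load_disc 0.84 [295.1 216.2] [0.4604 0.0258 0.082 ]
scene load_disc 0.6 [353.4 188.8] [ 0.6728 -0.0141  0.082 ]
scene load_disc_lug 0.85 [280.2 237.8] [ 0.362  -0.0173  0.093 ]
scene load_disc_lug 0.62 [364.2 203.4] [ 0.6315 -0.0912  0.093 ]
scene hung_disc 0.61 [349.7 188.5] [0.6777 0.0048 0.07  ]
scene load_disc_slot 0.59 [297.2 208.5] [0.479  0.0356 0.094 ]
scene load_disc_slot 0.49 [350.6 177.5] [0.6981 0.0199 0.094 ]
```

View pics/t21.png

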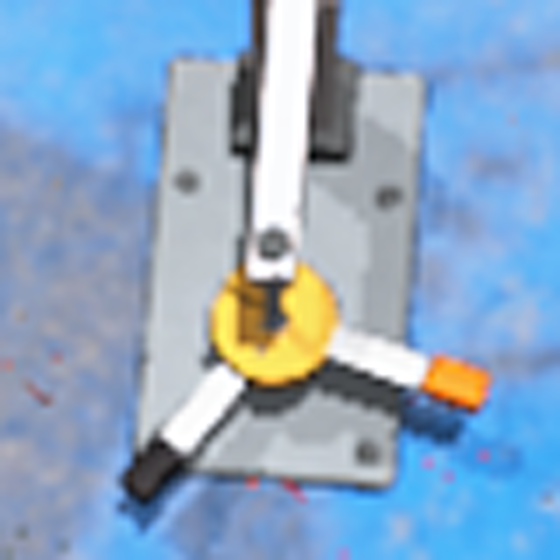

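View pics/s21.png

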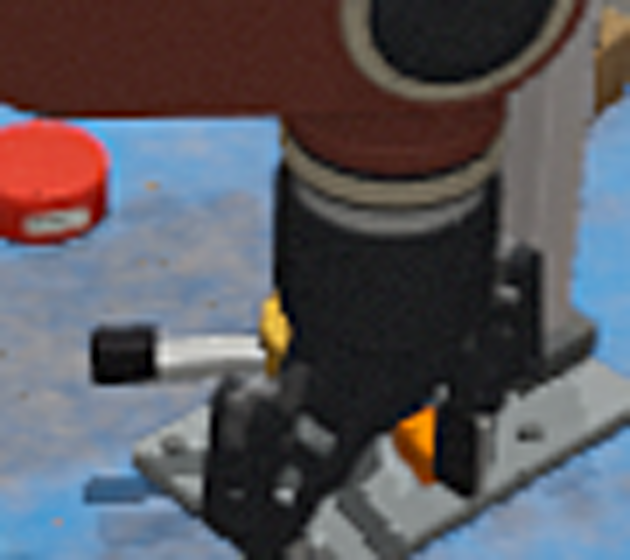

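From the top, the two discs are concentric on the stem. The black lug points to lower left (155,470) and the orange lug to lower right (455,380), about 107° apart. Next I return to the switch and view the stand unobstructed on the way.

play_rows(
  moves=[
    {"x": 0,"y": 2,"z": 1,"turn": 6.5,"jaw": 8.4},
    {"x": 0,"y": 3.5,"z": 1,"turn": 6.5,"jaw": 8.4},
    {"x": 0,"y": 3.5,"z": 0,"turn": 6.5,"jaw": 8.4},
    {"x": 0,"y": 3.5,"z": 0,"turn": 6.5,"jaw": 8.4},
    {"x": 0,"y": 3.5,"z": 0,"turn": 6.5,"jaw": 8.4},
    {"x": 0,"y": 3.5,"z": 0,"turn": 6.5,"jaw": 8.4},
    {"x": 0,"y": 3.5,"z": 0,"turn": 6.5,"jaw": 8.4},
    {"x": 0,"y": 3.5,"z": 0,"turn": 6.5,"jaw": 8.4},
  ],
)

```text
t: 21.98
tool_pos: [0.4614, 0.0638, 0.222]
tool_rot: [-1.493, 0.575, -0.575]
contact_force: [0.2, -0.7, -0.7]
opening: 0.084
```

play_rows(
  moves=[
    {"x": 0,"y": 3.5,"z": 0,"turn": 6.5,"jaw": 8.4},
    {"x": 0,"y": 3.5,"z": 0,"turn": 6.5,"jaw": 8.4},
    {"x": 0,"y": 3.5,"z": 0,"turn": 6.5,"jaw": 8.4},
    {"x": 0.5,"y": 3.5,"z": 0,"turn": 6.5,"jaw": 8.4},
    {"x": 1.5,"y": 3.5,"z": 0,"turn": 6.5,"jaw": 8.4},
    {"x": 1.5,"y": 3.5,"z": 0,"turn": 6.5,"jaw": 8.4},
    {"x": 1.5,"y": 2.5,"z": 0,"turn": 6.5,"jaw": 8.4},
    {"x": 1,"y": 1.5,"z": 0,"turn": 6.5,"jaw": 8.4},
  ],
)

```text
t: 22.65
tool_pos: [0.5221, 0.315, 0.2214]
tool_rot: [-1.566, -0.137, 0.137]
contact_force: [-0.1, -0.1, -0.3]
opening: 0.0838
```

Run:
```python
from h import *
st()
s=eyes.get_image("scene"); crop(s,(355,185),90,75,8,"s22.png")
```

```text
22.65 [0.5221 0.315  0.2214] jaw yaw 100.01 open 0.0838 F [-0.1 -0.1 -0.3] T [-0.04  0.02  0.01] q [ 0.42  0.02  1.66  0.    1.46 -1.32]
s22.png origin 310 147 x 8
```

View pics/s22.png

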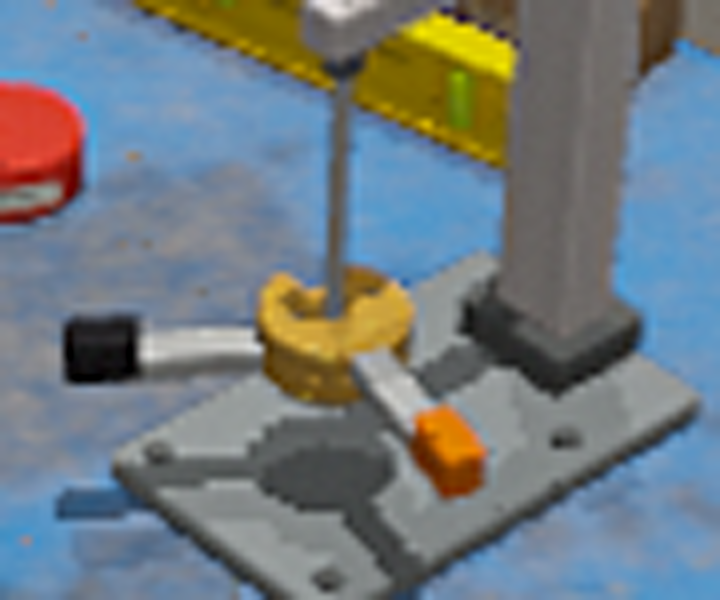

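The scene view shows the load disc lying flat on the hung disc, with the stem through both at (335,300). I'll align with the bar, grip, and turn to ON.

play_rows(
  moves=[
    {"x": 0.3,"y": 0.3,"z": 0,"turn": 7,"jaw": 8.4},
    {"x": 0,"y": 0,"z": -2,"turn": 7,"jaw": 8.4},
    {"x": 0,"y": 0,"z": -4,"turn": 0,"jaw": 8.4},
    {"x": 0,"y": 0,"z": -4,"turn": 0,"jaw": 7},
    {"x": 0,"y": 0,"z": -3,"turn": 0,"jaw": 5},
    {"x": 0,"y": 0,"z": -1.7,"turn": 0,"jaw": 3},
    {"x": 0,"y": 0,"z": 0,"turn": 0,"jaw": 0.5},
    {"x": 0,"y": 0,"z": 0,"turn": 0,"jaw": 0.5},
  ],
  squeeze=50,
)

```text
t: 23.37
tool_pos: [0.5233, 0.3145, 0.0735]
tool_rot: [-1.547, -0.319, 0.325]
contact_force: [-0.4, -0.0, -0.1]
opening: 0.0238
```

play_rows(
  moves=[
    {"x": 0,"y": 0,"z": 0,"turn": 0,"jaw": 0.5},
    {"x": 0,"y": 0,"z": 0,"turn": 0,"jaw": 0.5},
    {"x": 0,"y": 0,"z": 0,"turn": 0,"jaw": 0.5},
  ],
)

```text
t: 23.62
tool_pos: [0.5245, 0.3162, 0.076]
tool_rot: [-1.544, -0.323, 0.322]
contact_force: [-1.7, 4.9, -5.7]
opening: 0.0128
```

play_rows(
  moves=[
    {"x": 0,"y": 0,"z": 0,"turn": -5,"jaw": 0.5},
    {"x": 0,"y": 0,"z": 0,"turn": -6,"jaw": 0.5},
    {"x": 0,"y": 0,"z": 0,"turn": -6,"jaw": 0.5},
    {"x": 0,"y": 0,"z": 0,"turn": -6,"jaw": 0.5},
    {"x": 0,"y": 0,"z": 0,"turn": -6,"jaw": 0.5},
    {"x": 0,"y": 0,"z": 0,"turn": -6,"jaw": 0.5},
    {"x": 0,"y": 0,"z": 0,"turn": -6,"jaw": 0.5},
    {"x": 0,"y": 0,"z": 0,"turn": -6,"jaw": 0.5},
  ],
)

```text
t: 24.28
tool_pos: [0.5243, 0.3171, 0.076]
tool_rot: [-1.542, 0.326, -0.325]
contact_force: [-1.9, 8.6, -7.6]
opening: 0.013
```

play_rows(
  moves=[
    {"x": 0,"y": 0,"z": 0,"turn": -6,"jaw": 0.5},
    {"x": 0,"y": 0,"z": 0,"turn": -6,"jaw": 0.5},
    {"x": 0,"y": 0,"z": 0,"turn": -6,"jaw": 0.5},
    {"x": 0,"y": 0,"z": 0,"turn": -6,"jaw": 0.5},
    {"x": 0,"y": 0,"z": 0,"turn": -6,"jaw": 0.5},
    {"x": 0,"y": 0,"z": 0,"turn": -3,"jaw": 0.5},
    {"x": 0,"y": 0,"z": 0,"turn": 0,"jaw": 0.5},
  ],
)

```text
t: 24.87
tool_pos: [0.5245, 0.3178, 0.076]
tool_rot: [-1.425, 0.77, -0.767]
contact_force: [0.4, 11.4, -9.5]
opening: 0.0133
```

```bash
python3 -c "
from h import *
st()"
```

```text
24.87 [0.5245 0.3178 0.076 ] jaw yaw 33.43 open 0.0133 F [ 0.4 11.4 -9.5] T [1.29 0.36 0.03] q [ 0.42  0.16  1.76  0.01  1.21 -0.16]
```

play_rows(
  moves=[
    {"x": 0,"y": 0,"z": 0,"turn": 0,"jaw": 3},
    {"x": 0,"y": 0,"z": 0,"turn": 0,"jaw": 5},
    {"x": 0,"y": 0,"z": 0,"turn": 0,"jaw": 7},
    {"x": 0,"y": 0,"z": 1,"turn": 0,"jaw": 8},
    {"x": 0,"y": 0,"z": 3,"turn": 0,"jaw": 8},
    {"x": 0,"y": 0,"z": 4,"turn": 0,"jaw": 8},
    {"x": 0,"y": 0,"z": 4,"turn": 0,"jaw": 8},
    {"x": 0,"y": 0,"z": 3,"turn": 0,"jaw": 8},
  ],
)

```text
t: 25.53
tool_pos: [0.5258, 0.3151, 0.2307]
tool_rot: [-1.426, 0.765, -0.771]
contact_force: [1.0, 0.6, 0.7]
opening: 0.0799
```

play_rows(
  moves=[
    {"x": 0,"y": 0,"z": 0,"turn": 0,"jaw": 8},
    {"x": 0,"y": 0,"z": 0,"turn": 0,"jaw": 8},
  ],
)

```text
t: 25.7
tool_pos: [0.5266, 0.3155, 0.2302]
tool_rot: [-1.424, 0.763, -0.772]
contact_force: [0.5, 0.4, -0.7]
opening: 0.0796
```

Run:
```python
from h import *
st()
d=eyes.get_image("wrist"); crop(d,(315,180),200,150,4,"w23.png")
s=eyes.get_image("scene"); cv2.imwrite("pics/s23.png",s["img"][:,:,::-1])
t=eyes.get_image("top"); cv2.imwrite("pics/t23.png",t["img"][:,:,::-1])
```

```text
25.7 [0.5266 0.3155 0.2302] jaw yaw 33.53 open 0.0796 F [ 0.5  0.4 -0.7] T [ 0.   -0.02  0.01] q [ 0.42  0.02  1.65 -0.    1.47 -0.17]
w23.png origin 215 105 x 4
```

View pics/w23.png

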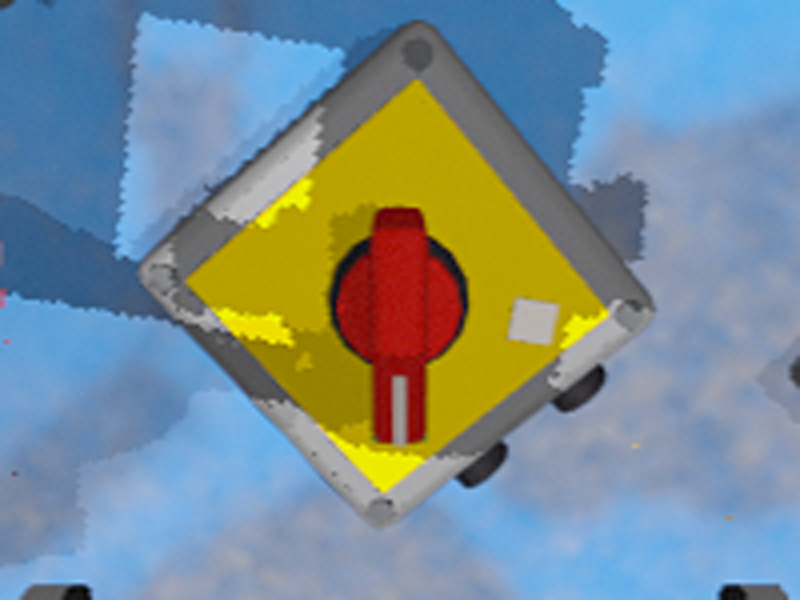

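View pics/t23.png

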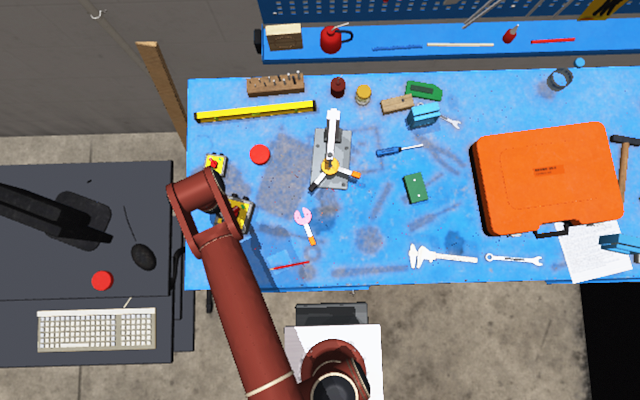

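View pics/s23.png

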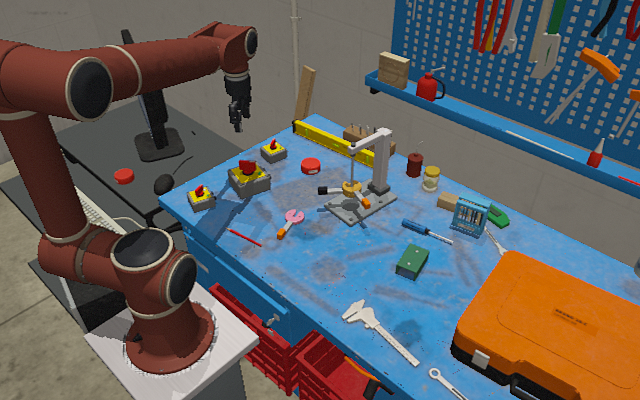

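The bar's white line covers the green mark and the white square at (534,322) is exposed, as at the start, so the handle is ON. The bystanders are where they were. I'm handing in.

```bash
python3 -c "
from station import finish_job
print(finish_job())"
```

```text
the job is handed in; nothing more can be done
None
```

The job is handed in, at about 26 s of robot time. `finish_job` reports no verdict, so the checks below are my own.

**What I did**
1. Turned the handle on the largest switch box to OFF.
2. Gripped the brass disc by its rim, drew it 92 mm out of the bay, slid it flat onto clear bench and let go.
3. Took it again by the orange lug, slid its slot round the hanger stem, seated it on the hung mass and let go.
4. Turned the handle back to ON and lifted the arm clear.

**What the last checks showed**
- **Disc on the hanger:** in the top and scene views it lies flat on the hung mass, centred on the stem. The slots are roughly 107–110° apart.
- **Handle:** the white line covers the green mark and the white square is exposed, as it was at the start.
- **Bystanders:** the screwdriver, tape, calliper, pink disc and the two smaller switch boxes look unmoved. I compared them by eye only, in the top and scene pictures.

**What disagreed or went wrong**
- **Insertion depth:** my first estimate of the stem position put the disc nearly home when the wrist camera showed about 4.5 mm still to go. I followed the wrist camera and advanced 5 mm with almost no force. The seating was then confirmed by the upward force (5–7 N).
- **Refused moves:** two early move calls were refused for missing fields, without moving the arm.
- **Moves falling short:** some moves ended up to about 4 cm short of what I commanded, and I corrected these from the measured pose.

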